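# Clamp a post in its bracket with a U-bolt

### The arm

A 7-joint arm with a two-finger parallel gripper is mounted at the origin on a cart in front of the work surface, level with it; the furniture and walls round the work are solid. World frame = base frame: x ahead of the robot, y to its left, z up, the work surface at z = 0. Lengths are in m, angles in rad, forces in N, time in s.
With the tool pointing down it reaches from about 0.425 to 0.95 m from the base axis. Payload 4.7 kg.
Tool frame: the origin (TCP) lies at the very end of the fingers, on their centre line; the grasp point (between the pads) lies 19 mm behind it; x points along the fingers, z is the direction in which the jaws open and shut, and the axes are right-handed (so a half turn about x gives the same grasp; the last joint's range is limited). The gripper opens to 87 mm and grips with 3 to 60 N. Pads are 19 mm wide; open, the fingers measure 117 mm over their backs; the gripper's body (75 mm by 190 mm) begins 51 mm behind the grasp point.
Start: joints at [-1.171, 0.469, -0.049, 1.532, 0.024, 1.141, -0.082], TCP at [0.281, 0.614, 0.223] pointing down, gripper open.
Joint ranges: [-2.59, 2.59], [-0.33, 1.99], [-1.39, 1.29], [0.1, 2.45], [-1.04, 4.18], [0.21, 1.99], [-2.66, 2.66]. Speed limits (rad/s): [2.57, 2.57, 3.14, 3.14, 3.14, 3.14, 3.14].

### API

Orientations are given as a rotation vector (axis times angle).
In Python, from bench import robot gives the robot as it stands. The module is installed in compiled form; this text tells all that it offers.
- The arm moves only by the tool move_arm, never from a script. Its argument "plan" is a list of rows, each a list of 4 numbers: the shift along the tool's x, y, z in cm, then the turn about the tool's x in rad. In form: [[x, y, z, turn], ...]. A call has 1 to 12 rows; each row shifts and turns the commanded pose from where the row before left it, along the tool's axes as they then stand; what a row does not reach is not made up. A row lasts 1/8 s, in which the tool goes at most 62.5 mm and 10.7 degrees, less where a joint would pass 70% of its speed; a pose out of reach is approached as far as the arm can. A call with a gripper value outside its range is refused whole. "grip" is the finger opening in cm, from 0 to 8.7, set as the call begins (left out, the last holds). The fingers move at their own pace and stop on an object; "squeeze" is the grip in N (left out, the last holds). Time passes only in rows, so rows that do not move let the fingers close. It gives the time, the measured TCP pose, the force and the opening at its end, in the units of the state.
- robot.read_state(): the state, without advancing time (a new reading comes with each control period).
- robot.grab_frame(name): name is "scene" or "top" or "wrist"; returns a dict with "image" (400x640x3 uint8, red, green, blue), "mtx" (3x3 intrinsics, pixels), "dist" ([k1, k2, p1, p2, k3] as OpenCV has them; the pictures are not rectified), "pose" (4x4, takes a point from camera to world coordinates). Camera axes: x right, y down, z forward; pixel columns grow to the right and rows downward; lengths in m; the calibration is good to about 2 mm. A picture is of the moment at which its call begins. There is no depth.
- robot.job_done(): hands the job in, once; it reports no verdict.
The state is a dict: "time": time; "joints": joint angles; "joint_vel": joint speeds; "tau": joint torques, N m; "ee_pos": TCP position; "tcp_rot": TCP orientation; "ft_force": force on the tool from outside, world axes, zero at the start; "torque": the same for the moment, N m; "grip_width": finger opening in m.
Only numpy, scipy, OpenCV 4.12 (cv2) and the standard library are available. Lean on these libraries where they do the work, as an engineer would, in place of code of your own. Each camera call takes 0.05 s, during which the arm holds its last target.

### The job

Lay the loose round post into the two V-notches of the clamp bracket and let go of it. Then take the U-bolt out of its storage block, pass its legs down on either side of the post, feel both of them into the two holes of the plate underneath (the plate has been clamped somewhere within its play of a centimetre and a half either way along the post, so search for the holes with a light touch) and push the U-bolt gently but fully home until its bow rests on the post, then let go. Never press the U-bolt on the bracket or the post with more than 30 N, and leave the small things standing around undisturbed.

Things in the scene. Friction and masses are not known exactly. Their poses are not given: they have to be found in the camera images.
- bracket: Fixed aluminium clamp bracket, 142 x 100 x 71 mm high. Origin: centre of its underside; z up; x along the axis of the post it shall hold. Base plate 8 mm thick. Two end walls, 10 mm thick, 84 mm wide along y, 71 mm high, centred at x = -54 and +54 mm, each with a 90 degree V-notch open upward. With the U-bolt home on the post, the U-bolt's origin is at z = 27 mm in this frame.
- seat (a point): Point of the bracket midway between the two V-notches, on the axis that the 28 mm post has when seated: 72 mm above the bracket's underside (post top 86 mm).
- plate_mid (a point): Point of the bracket at the flat top of the steel hole plate between the walls, 52 mm above the bracket's underside, mid-play. Plate 68 x 84 x 10 mm thick, two 10 mm through holes with 1 mm chamfer at y = -20 and +20 mm. It is clamped within its play: both holes share an unreported x of -15 to +15 mm from this point (bracket's axes). It does not shift under 30 N.
- grip_zone (a point): Point of the bracket midway between the two sprung balls under the hole plate, 16 mm below its top. Each ball grips one leg from outside: the last 12 mm or so of the way home need a push of a few newtons (up to about 8), and the U-bolt then stays where it is left. Home, the legs' ends are 25 mm below the plate's top.
- post: Loose round aluminium post, 28 mm diameter, 140 mm long between two dark square heads 34 x 34 x 10 mm (160 mm overall), about 0.25 kg. Lies on its heads on the worktop, axis 17 mm up. Origin: its middle, on the axis; x along the axis. Grip the round length across its 28 mm from above. Either end may point either way.
- u_bolt: Loose steel U-bolt, 48 mm wide, 107 mm high, about 0.15 kg, standing in the storage block. Origin: midway between the legs' ends (lowest points); z up, y from leg to leg. Round 8 mm legs with rounded ends at y = -20 and +20 mm, 32 mm free between them; underside of the bow 59 mm, its top 67 mm above the origin. It may be turned half round.
- tab (a point): Point to grip, in the U-bolt's flat upright grip tab, 88 mm above the U-bolt's origin. Tab 9 mm thick along the U-bolt's x, 26 mm wide along its y; it stands on the bow from 65 to 107 mm above the origin. Grip it across its 9 mm thickness.
- storage_block: Fixed grey plastic block, 40 x 74 x 40 mm high, with two blind holes of 12 mm diameter, 30 mm deep, at y = -20 and +20 mm, in which the U-bolt stands with its origin 10 mm above the block's underside. Origin: centre of its underside; z up.
- oil_bottle: Small brown bottle, 29 mm diameter, 75 mm high, a bystander to be left alone. Origin: centre of its underside.
- vial_1: Small clear vial with white cap, 27 mm diameter, 58 mm high, a bystander. Origin: centre of its underside.
- dish_2: Clear flat dish, 58 mm diameter, 16 mm high, a bystander. Origin: centre of its underside.
- dust_cap: Plain black round dust cap, 42 mm diameter, 19 mm high, a bystander. Origin: centre of its underside.

How it is judged:
On the way, in this order (a step that is already met when the one before it is completed fails the run):
1. the post lies in both V-notches and has been let go (x of post in the frame of bracket between -0.013 and 0.013 m and y of post in the frame of bracket between -0.003 and 0.003 m and z of post in the frame of bracket between 0.069 and 0.0745 m and angle between the x axis of post and the x axis of bracket, either way round below 0.06 rad and contact force between post and the fingers below 0.1 N and linear speed of post below 0.03 m/s), for 0.2 s.
2. both legs of the U-bolt are in the holes of the plate, on either side of the post (x of u_bolt in the frame of bracket between -0.018 and 0.018 m and y of u_bolt in the frame of bracket between -0.004 and 0.004 m and angle between the y axis of u_bolt and the y axis of bracket, either way round below 0.12 rad and angle between u_bolt's own z axis and vertical below 0.12 rad and z of u_bolt in the frame of bracket below 0.046 m), for 0.1 s.
At the end, for the whole second after the job is handed in: Post released in both V-notches (axis within 3 mm and 0.06 rad, middle within 13 mm of the bracket's along x); U-bolt released, upright within 0.12 rad, within 18 mm in x, 4 mm in y, 0.12 rad in yaw of the bracket, both legs through, its origin below z = 28.7 mm in the bracket's frame; all at rest (x of post in the frame of bracket between -0.013 and 0.013 m and y of post in the frame of bracket between -0.003 and 0.003 m and z of post in the frame of bracket between 0.069 and 0.0745 m and angle between the x axis of post and the x axis of bracket, either way round below 0.06 rad and x of u_bolt in the frame of bracket between -0.018 and 0.018 m and y of u_bolt in the frame of bracket between -0.004 and 0.004 m and angle between the y axis of u_bolt and the y axis of bracket, either way round below 0.12 rad and angle between u_bolt's own z axis and vertical below 0.12 rad and z of u_bolt in the frame of bracket between 0.024 and 0.0287 m and linear speed of each of post, u_bolt below 0.02 m/s); the robot touches nothing.
It fails at once if the U-bolt is pressed on the bracket or its hole plate with more than 30 N (contact force between u_bolt and bracket above 30 N).
It fails at once if the U-bolt is pressed on the post with more than 30 N (contact force between u_bolt and post above 30 N).
It fails at once if a bystander is pushed more than 20 mm or tipped over (distance of any of oil_bottle, vial_1, dish_2, dust_cap from where it was at the start of the episode above 0.02 m or angle between any of oil_bottle, vial_1, dish_2, dust_cap's own z axis and vertical above 0.5 rad).
It also fails if it takes over 72 s, if anything falls off the work surface, if the arm or the gripper's body presses on something with over 40 N, if the wrist force passes 120 N, or if a joint passes its speed limit or range.

## Working session

There is one attempt and no reset: what is moved stays moved. The work goes in short steps, Python scripts to look and compute and a tool call to move; the robot and the scene stay as the last step left them, time stands still between calls to the robot, and variables do not carry over. Pictures are saved under pics/ and viewed, and the job is handed in when it is done.

Besides the shell and the picture viewer there is one more tool, called after "Request:" as name(argument=value, ...), one argument or row to a line, values as JSON. move_arm: Moves the arm, as the interface text tells. Its arguments: {"type":"object","properties":{"plan":{"type":"array"},"grip":{"type":"number"},"squeeze":{"type":"number"}},"required":["plan"]}

```bash
mkdir -p pics; cat > h.py <<'E'
import numpy as np, cv2, json
from bench import robot
def grab(n,fn):
    f=robot.grab_frame(n); cv2.imwrite('pics/'+fn+'.png',f['image'][:,:,::-1]); np.savez('pics/'+fn+'.npz',**f); return f
def load(fn): return dict(np.load('pics/'+fn+'.npz'))
def ray(f,uv):
    p=cv2.undistortPoints(np.array([[uv]],float),f['mtx'],f['dist'])[0,0]
    T=f['pose']; d=T[:3,:3]@np.array([p[0],p[1],1.]); return T[:3,3],d
def onz(f,uv,z):
    o,d=ray(f,uv); return o+d*(z-o[2])/d[2]
def proj(f,P):
    T=np.linalg.inv(f['pose']); r=cv2.Rodrigues(T[:3,:3])[0]
    return cv2.projectPoints(np.array(P,float).reshape(-1,3),r,T[:3,3],f['mtx'],f['dist'])[0][:,0]
def st():
    s=robot.read_state()
    for k in ['time','ee_pos','tcp_rot','ft_force','torque','grip_width','joints']: print(k,np.round(s[k],4))
    print(np.round(cv2.Rodrigues(np.array(s['tcp_rot'],float))[0],4)); return s
E
python3 - <<'E'
from h import *
for n in ['scene','top','wrist']:
    f=grab(n,n+'0'); print(n,np.round(f['pose'],3).tolist(),f['mtx'].tolist(),f['dist'])
st()
E
```

```text
scene [[0.9, -0.257, 0.354, 0.175], [-0.436, -0.493, 0.753, -0.75], [-0.019, -0.832, -0.555, 0.625], [0.0, 0.0, 0.0, 1.0]] [[399.165148348298, 0.0, 318.8777414010192], [0.0, 399.165148348298, 200.19209762455702], [0.0, 0.0, 1.0]] [0.03037712 0.         0.         0.         0.        ]
top [[-0.021, -0.992, 0.124, 0.419], [-1.0, 0.024, 0.019, 0.001], [-0.021, -0.123, -0.992, 0.945], [0.0, 0.0, 0.0, 1.0]] [[376.3178844839958, 0.0, 317.5766113301165], [0.0, 376.3178844839958, 202.296216846518], [0.0, 0.0, 1.0]] [-0.03298687  0.          0.          0.          0.        ]
wrist [[0.415, 0.873, 0.258, 0.211], [0.91, -0.397, -0.119, 0.646], [-0.002, 0.284, -0.959, 0.382], [0.0, 0.0, 0.0, 1.0]] [[278.38831808363386, 0.0, 325.0111041838457], [0.0, 278.38831808363386, 195.6125531587059], [0.0, 0.0, 1.0]] [-0.04484766  0.          0.          0.          0.        ]
time 0.15
ee_pos [0.2804 0.6135 0.2217]
tcp_rot [-0.8887  1.3833  0.8873]
ft_force [ 0.013  -0.4248 -0.9421]
torque [-0.0493 -0.0756  0.0036]
grip_width 0.0868
joints [-1.1709  0.4693 -0.0486  1.5334  0.0241  1.141  -0.0823]
[[-6.000e-04 -9.095e-01  4.157e-01]
 [-1.400e-03  4.157e-01  9.095e-01]
 [-1.000e+00 -0.000e+00 -1.500e-03]]
```

View pics/scene0.png

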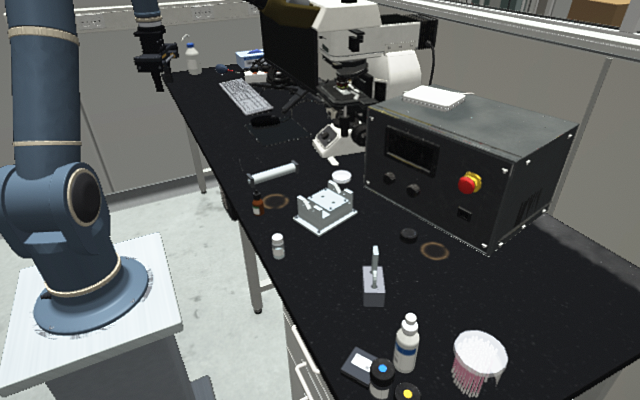

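View pics/top0.png

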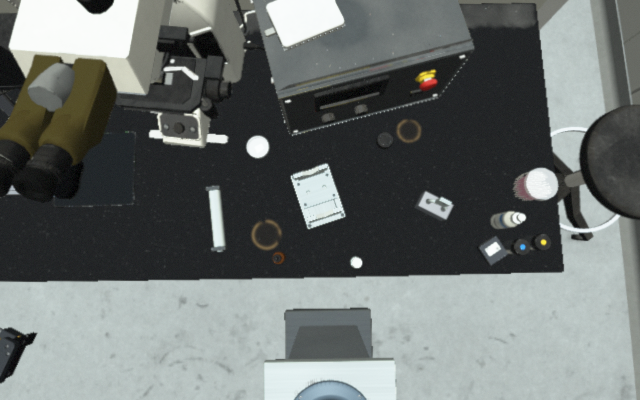

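View pics/wrist0.png

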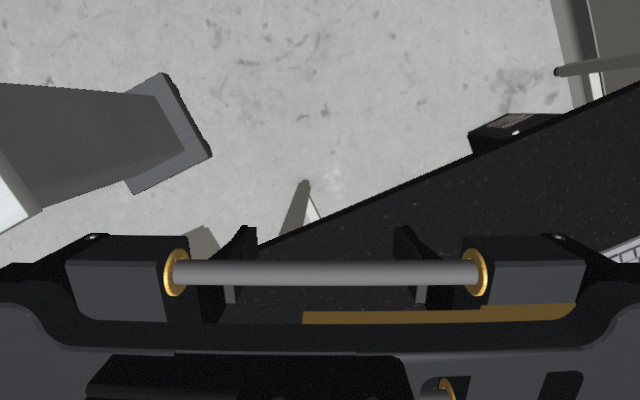

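The top view shows the post near (217,218), the bracket at (318,195) and the storage block at (435,206). The dish is at (257,147), the bottle at (278,258), the vial at (356,262) and the cap at (385,140). I'll zoom in on these.

```bash
python3 - <<'E'
from h import *
t=load('top0')['image'][:,:,::-1]
def z(im,x0,y0,w,h,s): return cv2.resize(im[y0:y0+h,x0:x0+w],None,fx=s,fy=s,interpolation=cv2.INTER_CUBIC)
a=z(t,195,175,50,90,6);b=z(t,280,155,80,90,6)
cv2.imwrite('pics/za.png',np.hstack([a,b]))
cv2.imwrite('pics/zb.png',z(t,405,180,60,50,10))
s=load('scene0')['image'][:,:,::-1]
cv2.imwrite('pics/zc.png',z(s,240,150,130,100,6))
E
```

```text
(no output)
```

View pics/za.png

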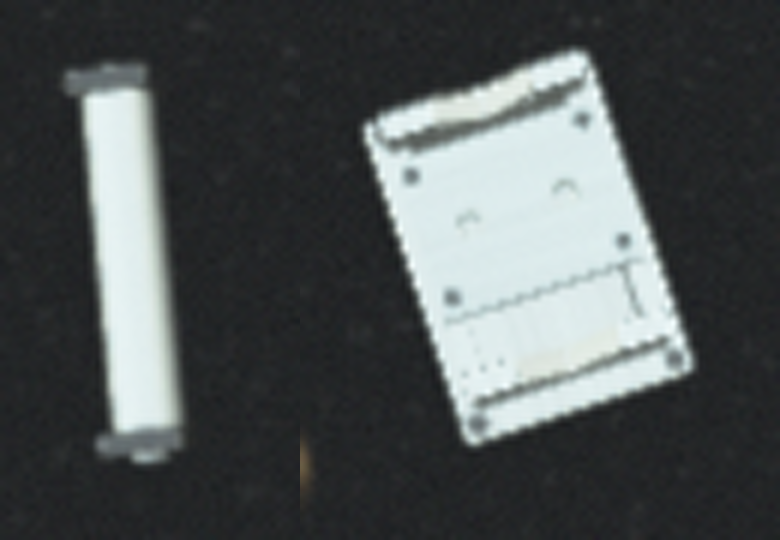

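View pics/zb.png

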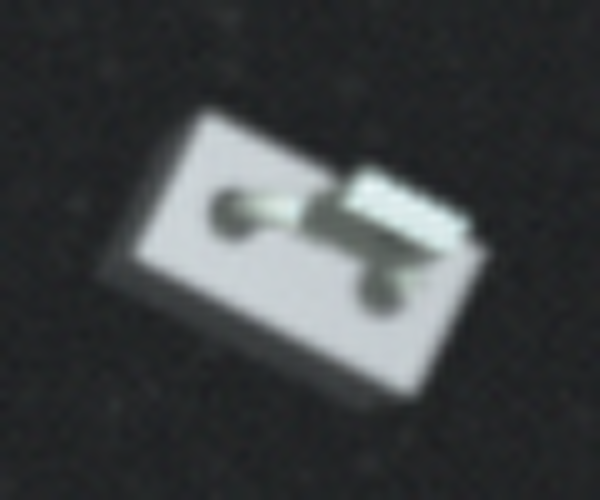

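View pics/zc.png

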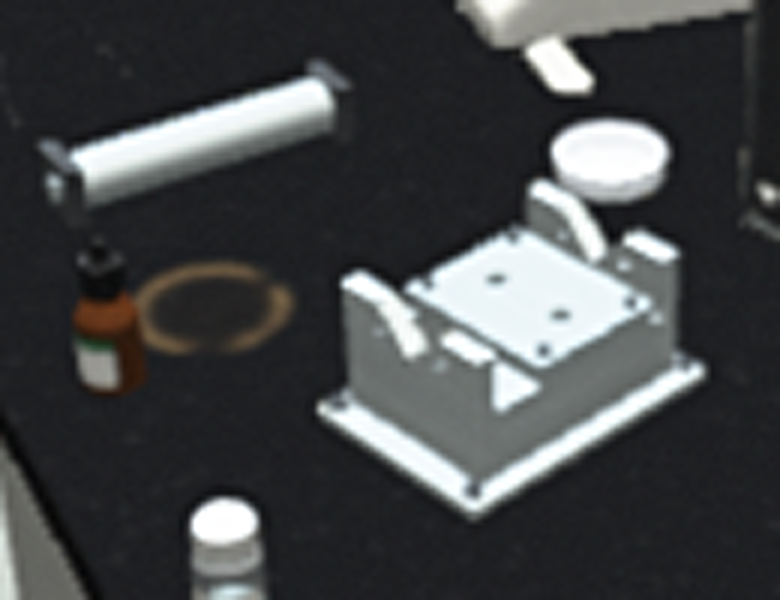

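```bash
cat > m.py <<'E'
from h import *
T=load('top0');S=load('scene0')
def uv(X,Y,x0,y0,s): return ((X+.5)/s-.5+x0,(Y+.5)/s-.5+y0)
za=lambda X,Y:uv(X,Y,195,175,6); zb2=lambda X,Y:uv(X-300,Y,280,155,6); zc=lambda X,Y:uv(X,Y,240,150,6); zb=lambda X,Y:uv(X,Y,405,180,10)
r=lambda f,p,z:np.round(onz(f,p,z)[:2],4)
print('base near corners top',r(T,zb2(470,446),.008),r(T,zb2(693,372),.008))
print('base far corners top?',r(T,zb2(366,124),.008),r(T,zb2(585,50),.008))
print('base corners scene L,N,R',[r(S,zc(*p),.008) for p in [(320,407),(475,513),(705,370)]])
sc=[(411,176),(583,118),(623,240),(452,297)]
print('plate screws top',[r(T,zb2(*p),.052) for p in sc])
ss=[(428,284),(514,236),(631,302),(543,350)]
print('plate screws scene',[r(S,zc(*p),.052) for p in ss])
print('holes top',[r(T,zb2(*p),.052) for p in [(467,220),(565,190)]],'scene',[r(S,zc(*p),.052) for p in [(496,279),(561,315)]])
print('post top: heads',[r(T,za(*p),.034) for p in [(107,78),(140,440)]],'silhouette ends mid',[r(T,za(*p),.031) for p in [(117,90),(147,430)]])
print('post scene heads', [r(S,zc(*p),.034) for p in [(60,150),(328,72)]])
print('block top corners',[r(T,zb(*p),.04) for p in [(205,105),(135,255),(415,398),(490,250)]])
print('tab top corners',[r(T,zb(*p),.117) for p in [(368,163),(342,205),(445,255),(472,215)]])
print('bottle',r(T,(278,258),.075),'vial',r(T,(356,262),.058),'dish',r(T,(257.5,147),.016),'cap',r(T,(385,140),.019))
E
python3 m.py
```

```text
base near corners top [0.4698 0.044 ] [ 0.4984 -0.0493]
base far corners top? [0.6068 0.0856] [ 0.6363 -0.0078]
base corners scene L,N,R [array([0.4726, 0.045 ]), array([ 0.5007, -0.0524]), array([ 0.6357, -0.0081])]
plate screws top [array([0.5762, 0.0638]), array([ 0.5982, -0.0059]), array([ 0.5482, -0.0206]), array([0.5269, 0.0481])]
plate screws scene [array([0.5287, 0.0506]), array([0.5797, 0.0684]), array([ 0.6004, -0.0027]), array([ 0.5502, -0.0174])]
holes top [array([0.5578, 0.0416]), array([0.569, 0.002])] scene [array([0.5569, 0.0404]), array([0.569 , 0.0023])]
post top: heads [array([0.5757, 0.2775]), array([0.4271, 0.2621])] silhouette ends mid [array([0.571 , 0.2741]), array([0.4311, 0.2601])]
post scene heads [array([0.4292, 0.2697]), array([0.5785, 0.2827])]
block top corners [array([ 0.5556, -0.2435]), array([ 0.5194, -0.2245]), array([ 0.4833, -0.2899]), array([ 0.5186, -0.3103])]
tab top corners [array([ 0.5301, -0.258 ]), array([ 0.5209, -0.2517]), array([ 0.5092, -0.2738]), array([ 0.518 , -0.2803])]
bottle [0.4009 0.1109] vial [ 0.3875 -0.0688] dish [0.6806 0.1685] cap [ 0.6892 -0.1555]
```

```bash
python3 - <<'E'
from h import *
T=load('top0');S=load('scene0')
print(proj(S,[[.5,.45,.35],[.502,.271,.12],[.39,.44,.22],[.281,.614,.22],[.35,.4,.2]]))
for z in (.2,.3,.35,.4,.45): print(z,[np.round(onz(T,p,z),3)[:2] for p in [(60,190),(95,110),(5,190)]], proj(S,[onz(T,(60,190),z),onz(T,(95,110),z)]).round().tolist())
cv2.imwrite('pics/zd.png',cv2.resize(S['image'][0:200,130:450,::-1],None,fx=2.5,fy=2.5,interpolation=cv2.INTER_CUBIC))
E
```

```text
[[241.19811548  47.45084503]
 [270.03394302 142.96473337]
 [212.13807732  98.23944532]
 [165.30272216  87.29721983]
 [202.86004041 111.38963802]]
0.2 [array([0.55 , 0.547]), array([0.72 , 0.482]), array([0.554, 0.668])] [[253.0, 87.0], [307.0, 84.0]]
0.3 [array([0.533, 0.474]), array([0.68 , 0.417]), array([0.536, 0.579])] [[251.0, 62.0], [303.0, 60.0]]
0.35 [array([0.524, 0.437]), array([0.66 , 0.385]), array([0.527, 0.534])] [[250.0, 47.0], [300.0, 46.0]]
0.4 [array([0.515, 0.401]), array([0.639, 0.353]), array([0.517, 0.489])] [[249.0, 32.0], [297.0, 30.0]]
0.45 [array([0.506, 0.364]), array([0.619, 0.321]), array([0.508, 0.445])] [[248.0, 14.0], [294.0, 12.0]]
```

View pics/zd.png

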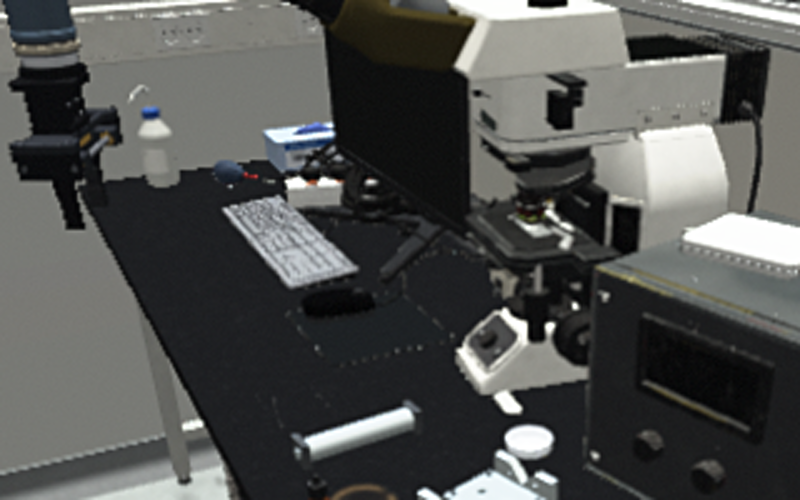

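Request:
move_arm(
  plan=[
    [1.2,-2.95,-3.3,0],
    [1.2,-2.95,-3.3,0],
    [1.2,-2.95,-3.3,0],
    [1.2,-2.95,-3.3,0],
    [1.2,-2.95,-3.3,0],
    [1.2,-2.95,-3.3,0],
    [0,0,0,-0.177],
    [0,0,0,-0.177],
    [0,0,0,-0.178],
    [0,0,0,0],
  ],
  grip=8.7,
)

```text
time: 1.4
ee_pos: [0.3592, 0.3601, 0.1504]
tcp_rot: [-1.283, 1.16, 1.283]
ft_force: [-0.5, 0.5, -0.2]
grip_width: 0.0873
```

```bash
cat >> h.py <<'E'
def to(P,s=None):
    s=s or robot.read_state(); R=cv2.Rodrigues(np.array(s['tcp_rot'],float))[0]
    print('tool cm to',P,np.round(100*R.T@(np.array(P)-s['ee_pos']),2))
E
python3 - <<'E'
from h import *
st(); to([.502,.271,.10]); grab('wrist','w1')
E
```

```text
time 1.4
ee_pos [0.3592 0.3601 0.1504]
tcp_rot [-1.2829  1.1601  1.2834]
ft_force [-0.534   0.5318 -0.2373]
torque [-0.0066 -0.0116 -0.0456]
grip_width 0.0873
joints [-0.7866  0.2844 -0.0989  1.9973  0.0361  0.8617  0.7666]
[[-4.000e-04 -9.949e-01 -1.007e-01]
 [-0.000e+00 -1.007e-01  9.949e-01]
 [-1.000e+00  4.000e-04  0.000e+00]]
tool cm to [0.502, 0.271, 0.1] [  5.04 -13.31 -10.3 ]
```

Request:
move_arm(
  plan=[
    [0.9,-2.66,-2.06,0],
    [0.9,-2.66,-2.06,0],
    [0.9,-2.66,-2.06,0],
    [0.9,-2.66,-2.06,0],
    [0.9,-2.66,-2.06,0],
    [0,0,0,0],
  ],
)

```text
time: 2.2
ee_pos: [0.5041, 0.2688, 0.1046]
tcp_rot: [-1.281, 1.164, 1.279]
ft_force: [-0.3, -0.2, -0.6]
grip_width: 0.0868
```

```bash
python3 - <<'E'
from h import *
st(); grab('wrist','w2')
E
```

```text
time 2.2
ee_pos [0.5041 0.2688 0.1046]
tcp_rot [-1.2808  1.1639  1.2786]
ft_force [-0.3002 -0.2092 -0.6056]
torque [0.0864 0.0414 0.0306]
grip_width 0.0868
joints [-0.5412  0.4322 -0.0302  1.8981  0.0196  0.8127  1.0844]
[[-1.000e-04 -9.954e-01 -9.560e-02]
 [-1.900e-03 -9.560e-02  9.954e-01]
 [-1.000e+00  2.000e-04 -1.900e-03]]
```

View pics/w2.png

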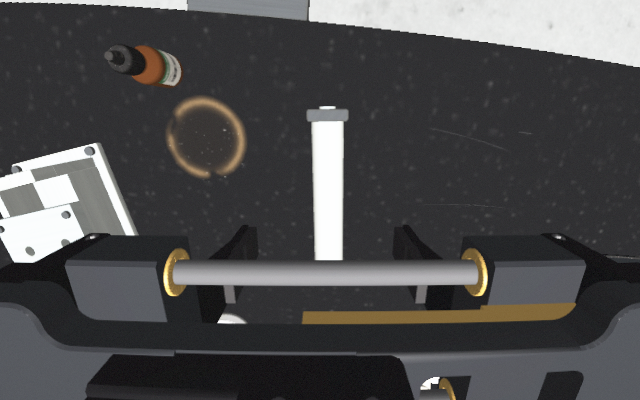

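The wrist view shows the post between the fingers, with its near head at about (327,116) and its barrel edges at about (312–344).

```bash
python3 - <<'E'
from h import *
f=load('w2'); im=f['image']
for y in (130,160,190,220,245):
    r=np.where(im[y,290:370].min(1)>120)[0]+290; c=(r[0]+r[-1])/2; print(y,r[0],r[-1],onz(f,(c,y),.017).round(4))
r=np.where((abs(im[108:122,290:370].mean(0)[:,0]-im[108:122,290:370].mean(0)[:,0].max())<60))[0]+290;print(r[0],r[-1])
print('head near face top edge',onz(f,(327,109),.034).round(4), 'barrel start',onz(f,(327,122),.031).round(4))
to([.502,.270,.1])
E
```

```text
130 311 343 [0.4413 0.2639 0.017 ]
160 312 342 [0.4675 0.2665 0.017 ]
190 313 342 [0.4952 0.2697 0.017 ]
220 314 342 [0.5247 0.2732 0.017 ]
245 314 342 [0.5509 0.2758 0.017 ]
307 347
head near face top edge [0.4241 0.2621 0.034 ] barrel start [0.4342 0.2632 0.031 ]
tool cm to [0.502, 0.27, 0.1] [ 0.5   0.07 -0.05]
```

Request:
move_arm(
  plan=[
    [1.7,0.09,0.18,-0.012],
    [1.7,0,0,0],
    [1.7,0,0,0],
    [1.7,0,0,0],
    [1.7,0,0,0],
    [1.4,0,0,0],
    [0,0,0,0],
  ],
)

```text
time: 3.12
ee_pos: [0.5003, 0.2727, 0.0052]
tcp_rot: [-1.293, 1.155, 1.295]
ft_force: [0.2, -0.6, 0.8]
grip_width: 0.0868
```

Request:
move_arm(
  plan=[
    [0,0,0,0],
    [0,0,0,0],
    [0,0,0,0],
    [0,0,0,0],
    [0,0,0,0],
  ],
  grip=2.0,
  squeeze=25,
)

```text
time: 3.75
ee_pos: [0.5012, 0.2733, 0.0067]
tcp_rot: [-1.294, 1.152, 1.293]
ft_force: [-0.7, 0.1, -0.2]
grip_width: 0.045
```

Request:
move_arm(
  plan=[
    [0,0,0,0],
    [0,0,0,0],
    [0,0,0,0],
    [0,0,0,0],
    [0,0,0,0],
  ],
)

```text
time: 4.38
ee_pos: [0.5011, 0.2729, 0.0065]
tcp_rot: [-1.294, 1.153, 1.293]
ft_force: [-0.0, -1.0, 1.4]
grip_width: 0.0275
```

```bash
python3 - <<'E'
from h import *
for i in range(3):
    st() if i==0 else print(robot.read_state()['ee_pos'])
E
```

```text
time 4.375
ee_pos [0.5011 0.2729 0.0065]
tcp_rot [-1.2936  1.1531  1.2934]
ft_force [-0.0142 -0.9805  1.3537]
torque [-0.3858  0.045  -0.0247]
grip_width 0.0275
joints [-0.5472  0.5741 -0.0336  1.9538  0.032   0.6146  1.0842]
[[-2.000e-04 -9.934e-01 -1.147e-01]
 [-4.000e-04 -1.147e-01  9.934e-01]
 [-1.000e+00  2.000e-04 -4.000e-04]]
[0.50109286 0.27287238 0.00652016]
[0.50109286 0.27287238 0.00652016]
```

Request:
move_arm(
  plan=[
    [-1,0,0,0],
    [-2,0,0,0],
    [-3,0,0,0],
    [-3,0,0,0],
    [-2.4,0,0,-0.06],
    [0,0,0,-0.06],
    [0,0,0,-0.06],
    [0,0,0,0],
    [0,0,0,0],
  ],
)

```text
time: 5.5
ee_pos: [0.5009, 0.2733, 0.1206]
tcp_rot: [-1.423, 1.055, 1.423]
ft_force: [-0.2, 0.4, -2.4]
grip_width: 0.0273
```

```bash
python3 - <<'E'
from h import *
st(); to([.552,.018,.12])
E
```

```text
time 5.5
ee_pos [0.5009 0.2733 0.1206]
tcp_rot [-1.4225  1.0551  1.423 ]
ft_force [-0.249   0.3801 -2.4243]
torque [0.059  0.001  0.0247]
grip_width 0.0273
joints [-0.5109  0.4121 -0.0801  1.8857  0.0425  0.8455  1.2528]
[[-2.000e-04 -9.569e-01 -2.903e-01]
 [ 2.000e-04 -2.903e-01  9.569e-01]
 [-1.000e+00  1.000e-04  3.000e-04]]
tool cm to [0.552, 0.018, 0.12] [  0.05   2.52 -25.92]
```

Request:
move_arm(
  plan=[
    [0,0.2,-2,0],
    [0,0.4,-4,0],
    [0,0.5,-5,0],
    [0,0.5,-5,0],
    [0,0.5,-5,0],
    [0,0.3,-3,0],
    [0,0.12,-1.9,0],
    [0,0,0,0],
    [0,0,0,0],
  ],
)

```text
time: 6.62
ee_pos: [0.552, 0.0198, 0.1204]
tcp_rot: [-1.424, 1.053, 1.425]
ft_force: [-0.4, 0.4, -2.6]
grip_width: 0.0275
```

```bash
python3 - <<'E'
from h import *
st(); to([.552,.018,.12]); grab('wrist','w3');grab('scene','s3');grab('top','t3')
S=load('s3');T=load('t3')
z=lambda im,x0,y0,w,h,s:cv2.resize(im[y0:y0+h,x0:x0+w,::-1],None,fx=s,fy=s,interpolation=cv2.INTER_CUBIC)
cv2.imwrite('pics/s3z.png',z(S['image'],240,120,150,130,5))
cv2.imwrite('pics/t3z.png',z(T['image'],250,140,140,110,5))
E
```

```text
time 6.625
ee_pos [0.552  0.0198 0.1204]
tcp_rot [-1.4236  1.053   1.4255]
ft_force [-0.3867  0.399  -2.6041]
torque [ 0.0709  0.0082 -0.0172]
grip_width 0.0275
joints [-0.0993  0.3844 -0.0154  1.9306  0.0062  0.827   1.7502]
[[-4.000e-04 -9.562e-01 -2.929e-01]
 [ 1.100e-03 -2.929e-01  9.561e-01]
 [-1.000e+00  1.000e-04  1.200e-03]]
tool cm to [0.552, 0.018, 0.12] [ 0.04  0.05 -0.17]
```

View pics/s3z.png

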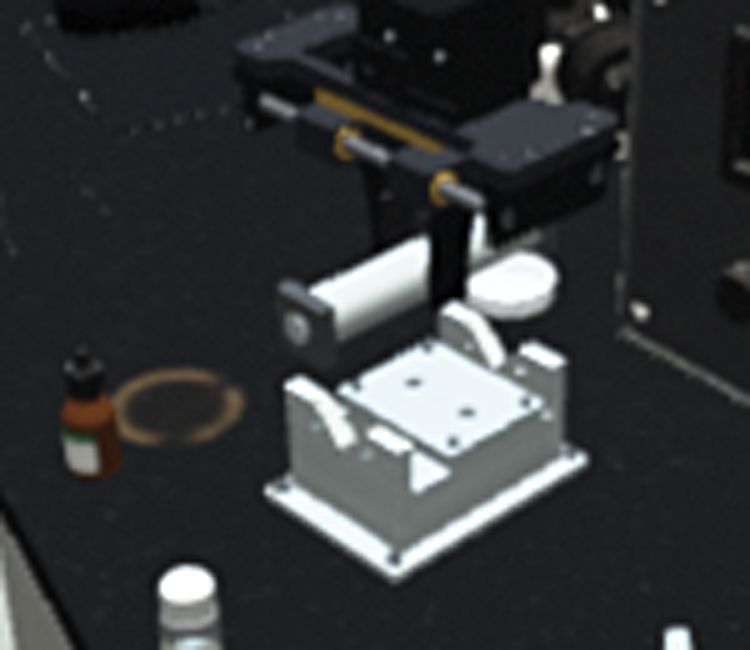

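View pics/w3.png

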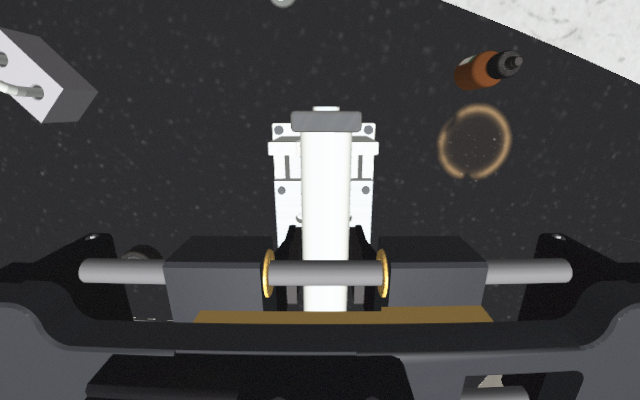

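```bash
python3 - <<'E'
from h import *
f=load('w3'); R=cv2.Rodrigues(np.array(robot.read_state()['tcp_rot'],float))[0]; p=np.array(robot.read_state()['ee_pos'])
def t(u,v,z): return (100*R.T@(onz(f,(u,v),z)-p)).round(2)
print('wall corners',t(268,143,.071),t(379,143,.071))
print('base corners',t(272,124,.008),t(377,124,.008))
print('screws',t(282,190,.052),t(366,190,.052))
print('post at axis',t((301+351)/2,140,.131),t((303+348)/2,225,.131),'head',t(292,112,.148),t(361,112,.148))
im=f['image']
for y in (140,180,220): print(im[y,255:395].mean(1).astype(int).tolist())
E
```

```text
wall corners [ 4.95  5.58 -4.32] [4.95 5.59 3.97]
base corners [11.24  6.75 -5.12] [11.25  6.75  4.9 ]
screws [ 6.85  1.42 -3.73] [6.85 1.43 3.44]
post at axis [-1.05  6.34 -0.02] [-1.05  1.49 -0.04] head [-2.75  7.77 -1.58] [-2.75  7.77  1.58]
[48, 51, 49, 50, 48, 48, 48, 46, 48, 48, 52, 57, 59, 58, 51, 59, 85, 127, 157, 146, 123, 125, 121, 123, 124, 123, 124, 123, 126, 124, 123, 125, 123, 123, 126, 125, 123, 125, 126, 123, 126, 128, 143, 162, 168, 183, 203, 220, 232, 238, 243, 246, 248, 249, 250, 250, 251, 252, 252, 252, 252, 252, 252, 252, 252, 252, 252, 252, 252, 252, 252, 252, 252, 252, 253, 253, 253, 253, 253, 253, 253, 253, 253, 253, 252, 253, 252, 252, 251, 251, 250, 249, 245, 241, 230, 218, 184, 138, 124, 122, 121, 123, 126, 124, 123, 124, 124, 125, 122, 125, 124, 125, 123, 124, 123, 123, 123, 126, 132, 124, 92, 61, 50, 49, 44, 48, 49, 47, 46, 49, 51, 48, 49, 49, 52, 48, 46, 46, 44, 48]
[46, 46, 46, 46, 47, 47, 44, 45, 48, 48, 48, 47, 46, 45, 49, 49, 49, 48, 51, 88, 120, 122, 124, 122, 121, 123, 123, 125, 123, 123, 124, 122, 122, 122, 123, 123, 121, 122, 122, 123, 123, 123, 
[... 424 characters left out ...]
53, 50, 49, 47, 48, 47, 48, 50, 45, 48, 53]
[48, 47, 48, 49, 47, 43, 47, 48, 48, 48, 49, 48, 46, 48, 47, 47, 47, 45, 47, 48, 46, 204, 252, 252, 252, 252, 252, 252, 252, 252, 252, 252, 252, 252, 252, 252, 252, 252, 252, 251, 250, 223, 124, 124, 124, 123, 143, 180, 213, 227, 237, 242, 246, 248, 249, 250, 251, 251, 251, 252, 252, 252, 252, 252, 252, 252, 252, 252, 252, 252, 252, 252, 252, 253, 253, 253, 253, 253, 253, 253, 253, 253, 253, 253, 253, 252, 252, 251, 250, 248, 245, 239, 227, 206, 163, 157, 228, 248, 251, 251, 251, 251, 251, 251, 251, 251, 251, 251, 251, 251, 251, 251, 251, 251, 251, 242, 164, 49, 48, 48, 48, 46, 45, 48, 47, 49, 46, 46, 49, 49, 46, 48, 45, 48, 48, 45, 48, 47, 47, 46]
```

Request:
move_arm(
  plan=[
    [1.0,0,-0.15,0],
    [1.5,0,0,0],
    [1.5,0,0,0],
    [1.0,0,0,0],
    [0.5,0,0,0],
    [0.2,0,0,0],
    [0.1,0,0,0],
    [0,0,0,0],
  ],
)

```text
time: 7.78
ee_pos: [0.553, 0.017, 0.0629]
tcp_rot: [-1.424, 1.054, 1.423]
ft_force: [0.1, 0.6, -2.0]
grip_width: 0.0269
```

```bash
python3 - <<'E'
from h import *
st(); grab('scene','s4')
S=load('s4')
z=lambda im,x0,y0,w,h,s:cv2.resize(im[y0:y0+h,x0:x0+w,::-1],None,fx=s,fy=s,interpolation=cv2.INTER_CUBIC)
cv2.imwrite('pics/s4z.png',z(S['image'],240,120,150,130,5))
E
```

```text
time 7.775
ee_pos [0.553  0.017  0.0629]
tcp_rot [-1.4236  1.0538  1.4231]
ft_force [ 0.1491  0.6478 -1.9612]
torque [0.3004 0.2301 0.0406]
grip_width 0.0269
joints [-0.0956  0.4655 -0.0144  1.9698  0.0093  0.7056  1.7508]
[[ 7.000e-04 -9.566e-01 -2.913e-01]
 [ 5.000e-04 -2.913e-01  9.566e-01]
 [-1.000e+00 -8.000e-04  3.000e-04]]
```

View pics/s4z.png

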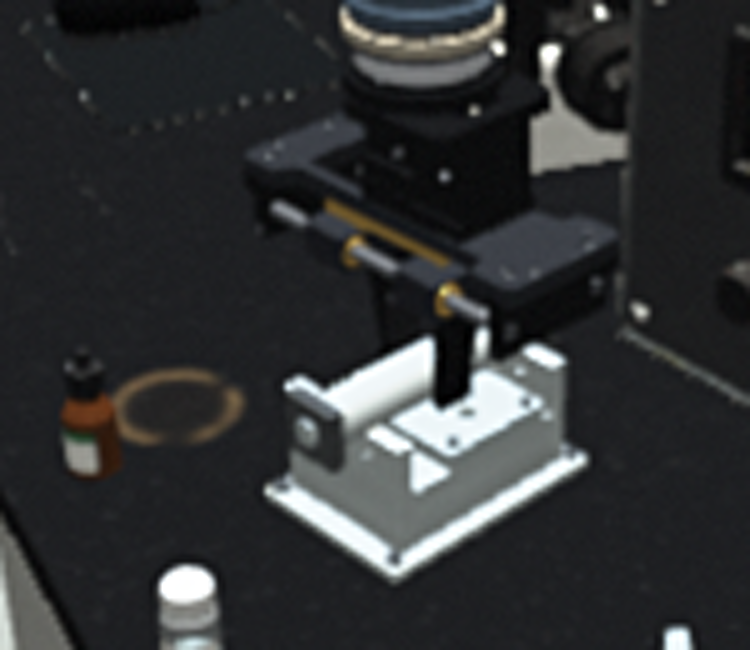

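The post is in the notches, just above full contact. I'll lower it a touch more and open the fingers.

Request:
move_arm(
  plan=[
    [0.1,0,0,0],
    [0,0,0,0],
    [0,0,0,0],
  ],
)

```text
time: 8.2
ee_pos: [0.5531, 0.0175, 0.0623]
tcp_rot: [-1.423, 1.053, 1.423]
ft_force: [-2.4, 2.6, 5.7]
grip_width: 0.0271
```

Request:
move_arm(
  plan=[
    [0,0,0,0],
    [0,0,0,0],
    [0,0,0,0],
    [0,0,0,0],
    [0,0,0,0],
  ],
  grip=5.5,
)

```text
time: 8.82
ee_pos: [0.5528, 0.0165, 0.0615]
tcp_rot: [-1.423, 1.055, 1.423]
ft_force: [0.7, 1.0, 0.3]
grip_width: 0.0546
```

Request:
move_arm(
  plan=[
    [-1.5,0,0,0],
    [-3,0,0,0],
    [-4,0,0,0],
    [-4,0,0,0],
    [-2,0,0,0],
    [0,0,0,0],
  ],
)

```text
time: 9.57
ee_pos: [0.554, 0.0167, 0.2091]
tcp_rot: [-1.426, 1.051, 1.419]
ft_force: [0.4, 0.1, -0.2]
grip_width: 0.0555
```

```bash
python3 - <<'E'
from h import *
st(); grab('scene','s5');grab('wrist','w5')
S=load('s5')
z=lambda im,x0,y0,w,h,s:cv2.resize(im[y0:y0+h,x0:x0+w,::-1],None,fx=s,fy=s,interpolation=cv2.INTER_CUBIC)
cv2.imwrite('pics/s5z.png',z(S['image'],240,120,150,130,5))
E
```

```text
time 9.575
ee_pos [0.554  0.0167 0.2091]
tcp_rot [-1.4258  1.0511  1.4191]
ft_force [ 0.4253  0.0758 -0.2271]
torque [0.0672 0.0507 0.0168]
grip_width 0.0555
joints [-0.0977  0.2826 -0.0106  1.8432  0.0035  1.0106  1.7563]
[[ 5.100e-03 -9.567e-01 -2.909e-01]
 [ 6.000e-04 -2.909e-01  9.567e-01]
 [-1.000e+00 -5.100e-03 -1.000e-03]]
```

View pics/s5z.png

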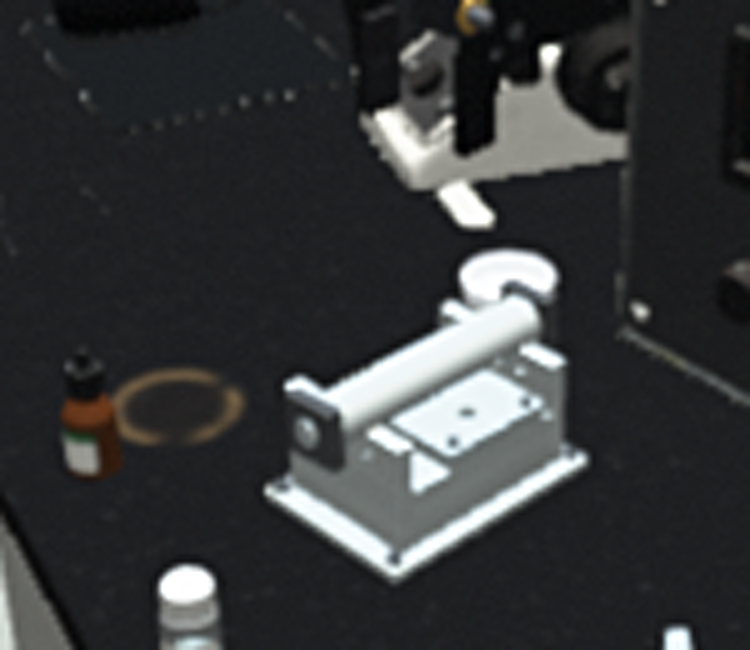

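View pics/w5.png

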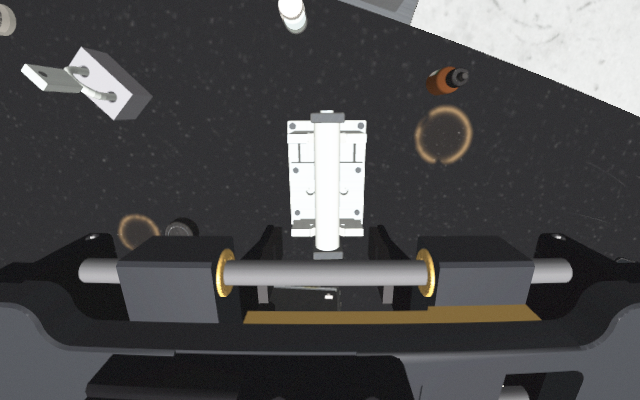

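Post is seated. The wrist view shows the near head at (327,117), the far head at (328,255) and the holes at about (310,191) and (344,191).

```bash
python3 - <<'E'
from h import *
f=load('w5'); im=f['image']
cv2.imwrite('pics/w5z.png',cv2.resize(im[100:270,270:390,::-1],None,fx=5,fy=5,interpolation=cv2.INTER_CUBIC)[:590])
for y in (130,180,230):
    r=np.where(im[y].min(1)>0)[0]
print('heads top near',onz(f,(327.5,113.5),.089).round(4),'far outer',onz(f,(328,259),.089).round(4))
print('holes',onz(f,(310.5,191.5),.052).round(4),onz(f,(344,191.5),.052).round(4))
E
```

```text
heads top near [ 0.4791 -0.0041  0.089 ] far outer [0.6289 0.0427 0.089 ]
holes [0.5695 0.0031 0.052 ] [0.5579 0.0409 0.052 ]
```

View pics/w5z.png

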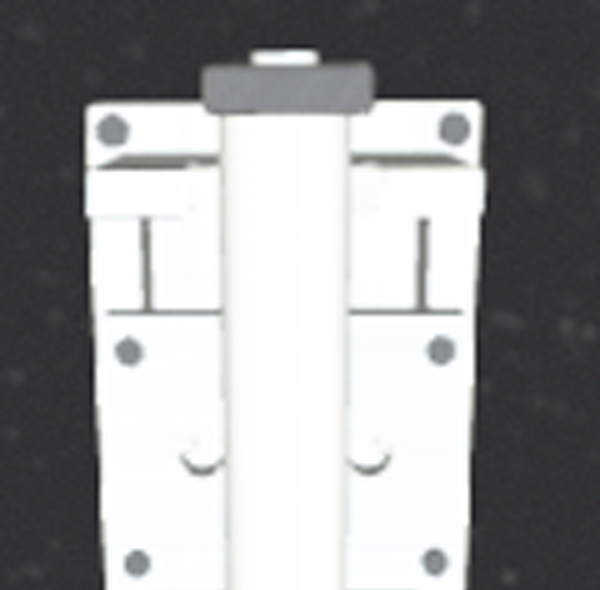

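Request:
move_arm(
  plan=[
    [0,0,0,0.182],
    [0,0,0,0.182],
    [0,0,0,0.182],
    [0,0,0,0.182],
    [0,0,0,0.182],
    [0,0,0,0.182],
    [0,0,0,0.182],
    [0,0,0,0.182],
    [0,0,0,0.182],
    [0,0,0,0.182],
    [0,0,0,0.182],
    [0,0,0,0.182],
  ],
)

```text
time: 11.18
ee_pos: [0.5517, 0.0166, 0.2049]
tcp_rot: [0.253, 1.559, -0.255]
ft_force: [-0.4, -0.2, 0.0]
grip_width: 0.0547
```

Request:
move_arm(
  plan=[
    [0,0,0,0.182],
    [0,0,0,0],
  ],
)

```text
time: 11.42
ee_pos: [0.552, 0.0167, 0.2052]
tcp_rot: [0.389, 1.538, -0.391]
ft_force: [-0.4, 1.9, 0.8]
grip_width: 0.0551
```

```bash
python3 - <<'E'
from h import *
st(); to([.5194,-.2665,.20])
E
```

```text
time 11.425
ee_pos [0.552  0.0167 0.2052]
tcp_rot [ 0.3891  1.5377 -0.3915]
ft_force [-0.3983  1.879   0.7516]
torque [-0.0385  0.0936  0.0321]
grip_width 0.0551
joints [-0.4354  0.2962  0.4073  1.8659 -0.1362  1.0094 -0.4686]
[[-2.600e-03  4.774e-01  8.787e-01]
 [-8.000e-04  8.787e-01 -4.774e-01]
 [-1.000e+00 -2.000e-03 -1.900e-03]]
tool cm to [0.5194, -0.2665, 0.2] [  0.55 -26.43  10.66]
```

Request:
move_arm(
  plan=[
    [0,-2.2,0.9,0],
    [0,-4.4,1.78,0],
    [0,-4.4,1.78,0],
    [0,-4.4,1.78,0],
    [0,-4.4,1.78,0],
    [0,-4.4,1.78,0],
    [0,-2.2,0.85,0],
    [0,0,0,0],
    [0,0,0,0],
  ],
  grip=4.5,
)

```text
time: 12.55
ee_pos: [0.5198, -0.2645, 0.2059]
tcp_rot: [0.391, 1.537, -0.389]
ft_force: [1.1, -0.0, 0.6]
grip_width: 0.0451
```

```bash
python3 - <<'E'
from h import *
st(); to([.5194,-.2665,.20]); grab('wrist','w6')
E
```

```text
time 12.55
ee_pos [ 0.5198 -0.2645  0.2059]
tcp_rot [ 0.3908  1.5367 -0.3888]
ft_force [ 1.1319 -0.0156  0.6189]
torque [-0.051   0.0476 -0.0491]
grip_width 0.0451
joints [ 0.0055  0.3589  0.5102  1.7999 -0.2017  1.0359  0.0951]
[[-9.000e-04  4.769e-01  8.789e-01]
 [ 1.500e-03  8.789e-01 -4.769e-01]
 [-1.000e+00  9.000e-04 -1.500e-03]]
tool cm to [0.5194, -0.2665, 0.2] [ 0.59 -0.19  0.06]
```

View pics/w6.png

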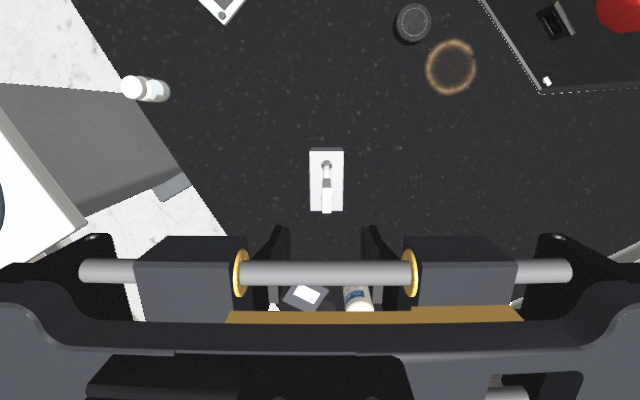

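```bash
python3 - <<'E'
from h import *
f=load('w6'); s=robot.read_state();R=cv2.Rodrigues(np.array(s['tcp_rot'],float))[0]; p=np.array(s['ee_pos'])
im=f['image']; cv2.imwrite('pics/w6z.png',cv2.resize(im[140:225,290:365,::-1],None,fx=7,fy=7,interpolation=cv2.INTER_CUBIC))
def t(u,v,z): return (100*R.T@(onz(f,(u,v),z)-p)).round(2)
for y in (195,205,211): print(y, im[y,300:352].mean(1).astype(int).tolist())
print(t(326.5,188,.117),t(326.5,212,.117),'block',t(309.5,180,.04),t(343.5,180,.04))
E
```

```text
195 [51, 52, 49, 52, 52, 50, 52, 48, 50, 83, 202, 242, 243, 242, 242, 242, 242, 242, 242, 243, 239, 218, 236, 252, 253, 253, 253, 252, 253, 253, 253, 247, 234, 242, 243, 243, 243, 243, 243, 243, 243, 243, 204, 83, 51, 52, 51, 49, 52, 50, 52, 51]
205 [51, 53, 56, 62, 69, 61, 53, 53, 52, 56, 192, 241, 241, 240, 241, 240, 240, 240, 240, 241, 240, 225, 238, 252, 253, 253, 253, 252, 252, 253, 252, 248, 240, 241, 240, 241, 241, 240, 242, 240, 241, 241, 199, 77, 59, 53, 49, 52, 53, 51, 50, 50]
211 [52, 49, 53, 51, 48, 49, 52, 54, 52, 52, 70, 89, 87, 88, 86, 86, 87, 88, 89, 87, 89, 92, 222, 252, 253, 253, 253, 253, 253, 252, 247, 184, 89, 90, 87, 89, 88, 88, 86, 88, 88, 88, 70, 52, 59, 66, 63, 58, 52, 49, 49, 50]
[8.9  1.14 0.27] [ 8.9  -1.22  0.28] block [16.6   0.08 -1.73] [16.59  0.09  2.36]
```

View pics/w6z.png

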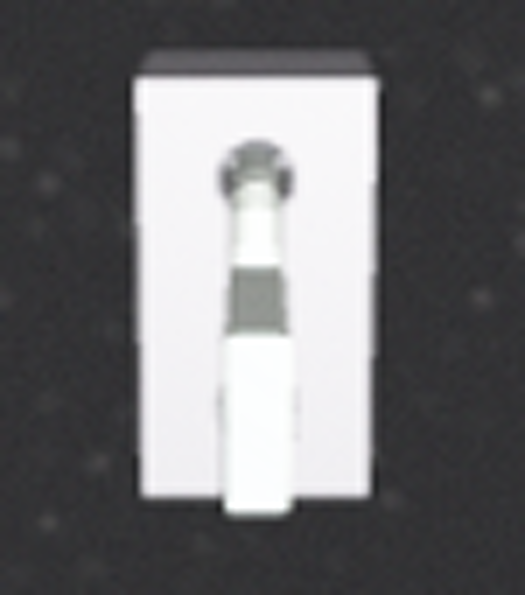

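Request:
move_arm(
  plan=[
    [1.5,-0.1,0.26,0],
    [3,0,0,0],
    [3,0,0,0],
    [2,0,0,0],
    [1.5,0,0,0],
    [1,0,0,0],
    [0.4,0,0,0],
    [0,0,0,0],
  ],
)

```text
time: 13.6
ee_pos: [0.5217, -0.2683, 0.0827]
tcp_rot: [0.392, 1.535, -0.392]
ft_force: [-0.4, 0.0, 0.2]
grip_width: 0.045
```

```bash
python3 - <<'E'
from h import *
st();grab('scene','s7')
S=load('s7')
cv2.imwrite('pics/s7z.png',cv2.resize(S['image'][190:310,310:450,::-1],None,fx=5,fy=5,interpolation=cv2.INTER_CUBIC))
E
```

```text
time 13.6
ee_pos [ 0.5217 -0.2683  0.0827]
tcp_rot [ 0.3919  1.5346 -0.3919]
ft_force [-0.4081  0.004   0.2315]
torque [-0.0906  0.0987 -0.0327]
grip_width 0.045
joints [ 0.0676  0.5124  0.4493  1.8999 -0.3029  0.7956  0.1808]
[[ 4.000e-04  4.794e-01  8.776e-01]
 [-1.000e-04  8.776e-01 -4.794e-01]
 [-1.000e+00  1.000e-04  4.000e-04]]
```

View pics/s7z.png

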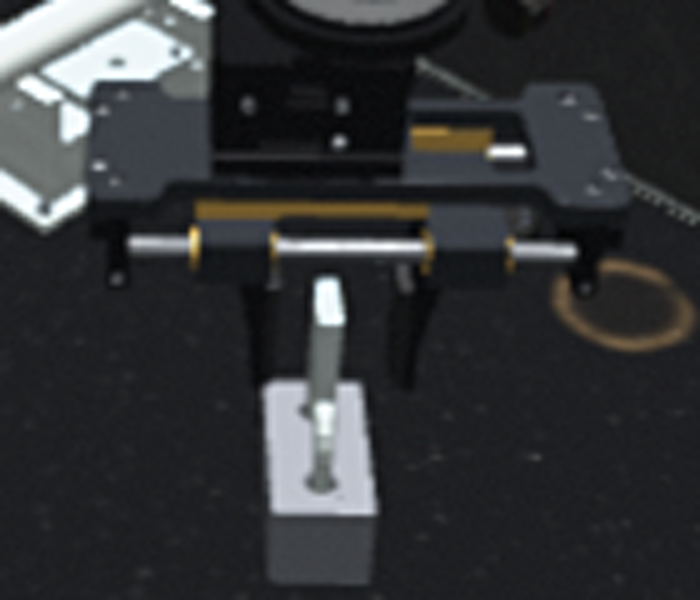

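The tab at (325,300) in the zoom sits between the fingers, so I'll close on it. I want a firm grip, but the arm will supply the light touch.

Request:
move_arm(
  plan=[
    [0,0,0,0],
    [0,0,0,0],
    [0,0,0,0],
    [0,0,0,0],
    [0,0,0,0],
    [0,0,0,0],
    [0,0,0,0],
  ],
  grip=0.3,
  squeeze=35,
)

```text
time: 14.52
ee_pos: [0.5214, -0.2682, 0.0825]
tcp_rot: [0.392, 1.535, -0.392]
ft_force: [0.8, 0.5, 0.2]
grip_width: 0.0088
```

```bash
python3 - <<'E'
from h import *
st()
E
```

```text
time 14.525
ee_pos [ 0.5214 -0.2682  0.0825]
tcp_rot [ 0.3921  1.5351 -0.3919]
ft_force [0.7723 0.526  0.1946]
torque [-0.083   0.1649 -0.0145]
grip_width 0.0088
joints [ 0.0677  0.5125  0.4493  1.9002 -0.3029  0.7957  0.1808]
[[-1.000e-04  4.795e-01  8.776e-01]
 [ 1.000e-04  8.776e-01 -4.795e-01]
 [-1.000e+00  1.000e-04 -1.000e-04]]
```

Request:
move_arm(
  plan=[
    [-0.5,0,0,0],
    [-1,0,0,0],
    [-1.5,0,0,0],
    [-2.5,0,0,0],
    [-3,0,0,0],
    [-3,0,0,0],
    [-1.3,0,0,0],
    [0,0,0,0],
  ],
)

```text
time: 15.52
ee_pos: [0.5218, -0.2684, 0.2115]
tcp_rot: [0.392, 1.533, -0.392]
ft_force: [-0.9, -0.2, -2.5]
grip_width: 0.0089
```

Request:
move_arm(
  plan=[
    [0,0,0,-0.1],
    [0,0,0,-0.15],
    [0,0,0,-0.15],
    [0,0,0,-0.15],
    [0,0,0,-0.15],
    [0,0,0,-0.1],
    [0,0,0,0],
    [0,0,0,0],
  ],
)

```text
time: 16.52
ee_pos: [0.521, -0.2681, 0.2097]
tcp_rot: [-0.234, 1.559, 0.235]
ft_force: [-0.4, 0.2, -2.4]
grip_width: 0.0089
```

```bash
python3 - <<'E'
from h import *
st(); to([.5632,.0218,.21])
E
```

```text
time 16.525
ee_pos [ 0.521  -0.2681  0.2097]
tcp_rot [-0.2336  1.5595  0.2349]
ft_force [-0.3548  0.166  -2.3724]
torque [-0.0753 -0.0093 -0.0369]
grip_width 0.0089
joints [ 0.1324  0.3435  0.3486  1.7827 -0.1336  1.0402  0.8286]
[[-1.500e-03 -2.940e-01  9.558e-01]
 [ 6.000e-04  9.558e-01  2.940e-01]
 [-1.000e+00  1.000e-03 -1.200e-03]]
tool cm to [0.5632, 0.0218, 0.21] [-2.000e-02  2.647e+01  1.255e+01]
```

Request:
move_arm(
  plan=[
    [-0.5,1.5,0.8,0],
    [-0.5,3,1.5,0],
    [0,4,1.9,0],
    [0,4,1.9,0],
    [0,4,1.9,0],
    [0,4,1.9,0],
    [0,4,1.7,0],
    [0,1.97,0.95,0],
    [0,0,0,0],
    [0,0,0,0],
    [0,0,0,0],
  ],
)

```text
time: 17.9
ee_pos: [0.563, 0.0201, 0.2207]
tcp_rot: [-0.234, 1.558, 0.233]
ft_force: [1.2, -0.1, -2.1]
grip_width: 0.0087
```

```bash
python3 - <<'E'
from h import *
st(); to([.5632,.0218,.21]); 
for n in ['scene','wrist','top']: grab(n,n[0]+'8')
S=load('s8')
cv2.imwrite('pics/s8z.png',cv2.resize(S['image'][120:240,270:390,::-1],None,fx=5,fy=5,interpolation=cv2.INTER_CUBIC))
E
```

```text
time 17.9
ee_pos [0.563  0.0201 0.2207]
tcp_rot [-0.2338  1.5581  0.233 ]
ft_force [ 1.1824 -0.1404 -2.1422]
torque [-0.0408  0.0143 -0.0024]
grip_width 0.0087
joints [-0.2942  0.2884  0.2274  1.8171 -0.0737  1.0443  0.2586]
[[ 1.000e-04 -2.930e-01  9.561e-01]
 [-4.000e-04  9.561e-01  2.930e-01]
 [-1.000e+00 -5.000e-04 -0.000e+00]]
tool cm to [0.5632, 0.0218, 0.21] [1.07 0.15 0.07]
```

View pics/s8z.png

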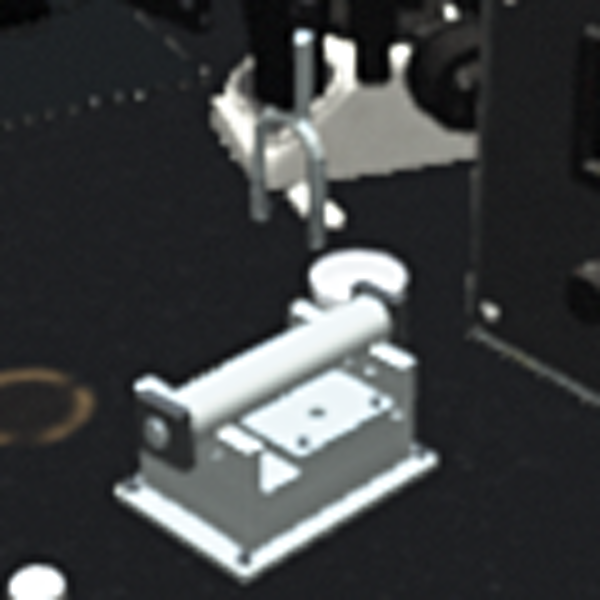

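View pics/w8.png

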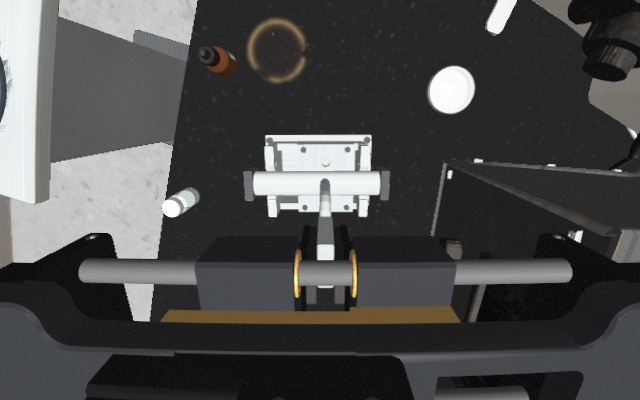

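```bash
python3 - <<'E'
from h import *
f=load('w8'); S=load('s8')
cv2.imwrite('pics/w8z.png',cv2.resize(f['image'][125:245,250:395,::-1],None,fx=5.5,fy=5,interpolation=cv2.INTER_CUBIC))
zc=lambda X,Y:((X+.5)/5-.5+270,(Y+.5)/5-.5+120)
z0=.2207-.0725
a=onz(S,zc(260,219),z0+.002);b=onz(S,zc(318,247),z0+.002); print(a,b,(a+b)/2,np.linalg.norm(a-b))
print('hole near scene',onz(S,zc(317,412),.052))
E
```

```text
[0.55588644 0.03894592 0.1502    ] [5.68233304e-01 3.43932947e-04 1.50200000e-01] [0.56205987 0.01964493 0.1502    ] 0.04052849161516923
hole near scene [0.5690254  0.00276843 0.052     ]
```

View pics/w8z.png

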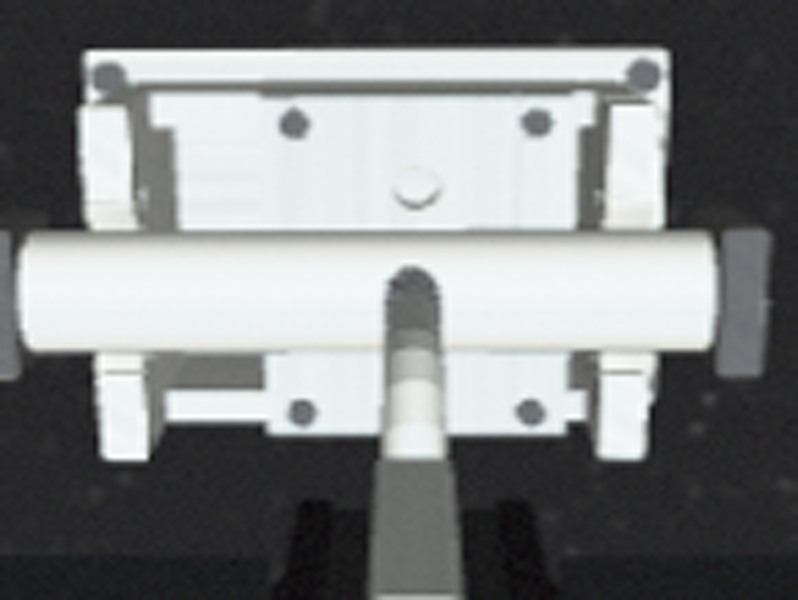

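```bash
cat >> h.py <<'E'
def tf(f,s=None):
    s=s or robot.read_state();R=cv2.Rodrigues(np.array(s['tcp_rot'],float))[0]; p=np.array(s['ee_pos'])
    return lambda u,v,z:(100*R.T@(onz(f,(u,v),z)-p)).round(2)
E
python3 - <<'E'
from h import *
f=load('w8'); t=tf(f); q=lambda X,Y:((X+.5)/5.5-.5+250,(Y+.5)/5-.5+125)
print('hole',t(*q(416,187),.052),'screws',[t(*q(*p),.052) for p in [(295,123),(537,123),(302,411),(530,411)]])
print('leg far tip',t(*q(413,280),.151),'tip edge far',t(*q(413,267),.152), t(*q(387,290),.155),t(*q(439,290),.155))
print('post axis',[t(*q(x,y),.072) for x,y in [(30,(232+350)/2),(700,(230+350)/2),(200,291)]])
print('tab',[t(*q(x,598),.190) for x in (370,463)])
E
```

```text
hole [16.86  2.11  0.12] screws [array([16.86,  3.63, -2.47]), array([16.86,  3.63,  2.71]), array([16.86, -3.52, -2.46]), array([16.86, -3.52,  2.71])]
leg far tip [6.96 2.2  0.07] tip edge far [6.86 2.45 0.07] [ 6.56  2.12 -0.33] [6.56 2.12 0.46]
post axis [array([14.86,  0.06, -7.92]), array([14.86,  0.09,  6.03]), array([14.86,  0.06, -4.37])]
tab [array([ 3.06, -1.8 , -0.52]), array([ 3.06, -1.8 ,  0.76])]
```

Request:
move_arm(
  plan=[
    [0.5,0.07,0.08,0],
    [1.3,0,0,0],
    [1.5,0,0,0],
    [1.3,0,0,0],
    [0.6,0,0,0],
    [0,0,0,0],
    [0,0,0,0],
  ],
)

```text
time: 18.92
ee_pos: [0.5641, 0.0226, 0.1689]
tcp_rot: [-0.235, 1.557, 0.235]
ft_force: [0.3, 0.3, -1.4]
grip_width: 0.0088
```

```bash
python3 - <<'E'
from h import *
st()
for n in ['scene','wrist']: grab(n,n[0]+'9')
S=load('s9');f=load('w9')
cv2.imwrite('pics/s9z.png',cv2.resize(S['image'][120:240,270:390,::-1],None,fx=5,fy=5,interpolation=cv2.INTER_CUBIC))
cv2.imwrite('pics/w9z.png',cv2.resize(f['image'][105:225,250:395,::-1],None,fx=5.5,fy=5,interpolation=cv2.INTER_CUBIC))
E
```

```text
time 18.925
ee_pos [0.5641 0.0226 0.1689]
tcp_rot [-0.2353  1.557   0.2354]
ft_force [ 0.3255  0.3324 -1.3787]
torque [-0.0485  0.0067  0.0294]
grip_width 0.0088
joints [-0.2871  0.3442  0.2175  1.8708 -0.0908  0.9351  0.2718]
[[ 9.000e-04 -2.954e-01  9.554e-01]
 [ 2.000e-04  9.554e-01  2.954e-01]
 [-1.000e+00 -1.000e-04  1.000e-03]]
```

View pics/s9z.png

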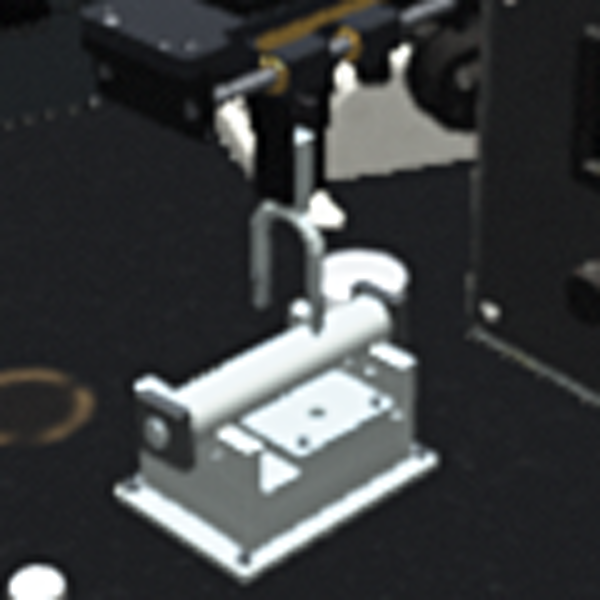

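View pics/w9z.png

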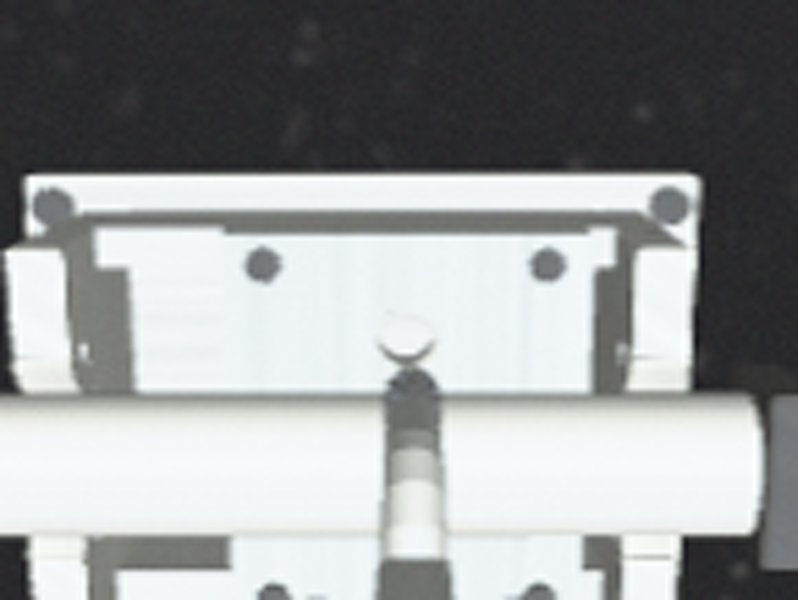

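```bash
python3 - <<'E'
from h import *
f=load('w9'); t=tf(f); q=lambda X,Y:((X+.5)/5.5-.5+250,(Y+.5)/5-.5+105)
zt=.1689-.0725
print('hole',t(*q(406.5,335),.052),'screws',[t(*q(*p),.052) for p in [(263,264),(547,264),(272,598),(539,598)]])
print('leg tip far',t(*q(412,367),zt+.004),t(*q(386,400),zt+.006),t(*q(439,400),zt+.006))
print('post axis',[t(*q(x,(396+534)/2),.072) for x in (100,700)])
S=load('s9');T=tf(S)
zc=lambda X,Y:((X+.5)/5-.5+270,(Y+.5)/5-.5+120)
print('scene tips',T(*zc(262,303),zt+.002),T(*zc(316,332),zt+.002),'hole',T(*zc(317,412),.052),'screws',T(*zc(303,442),.052),T(*zc(377,401),.052))
E
```

```text
hole [11.71  2.05 -0.03] screws [array([11.7 ,  3.49, -2.64]), array([11.71,  3.5 ,  2.52]), array([11.71, -3.69, -2.66]), array([11.71, -3.69,  2.55])]
leg tip far [6.87 2.49 0.07] [ 6.67  1.97 -0.32] [6.67 1.97 0.49]
post axis [array([ 9.7 , -0.1 , -5.42]), array([ 9.71, -0.09,  5.14])]
scene tips [7.07 2.17 0.07] [ 7.07 -1.8   0.04] hole [11.71 -2.05 -0.13] screws [11.71 -3.46 -2.53] [11.71 -3.5   2.79]
```

Request:
move_arm(
  plan=[
    [0,-0.12,-0.12,0],
    [0,0,0,0],
    [0.4,0,0,0],
    [0.5,0,0,0],
    [0,0,0,0],
  ],
)

```text
time: 19.65
ee_pos: [0.5624, 0.0211, 0.1588]
tcp_rot: [-0.235, 1.559, 0.236]
ft_force: [-0.5, 0.1, -2.6]
grip_width: 0.0088
```

```bash
python3 - <<'E'
from h import *
st()
for n in ['scene','wrist']: grab(n,n[0]+'10')
S=load('s10');f=load('w10')
cv2.imwrite('pics/s10z.png',cv2.resize(S['image'][150:220,300:370,::-1],None,fx=8,fy=8,interpolation=cv2.INTER_CUBIC))
cv2.imwrite('pics/w10z.png',cv2.resize(f['image'][105:225,250:395,::-1],None,fx=5.5,fy=5,interpolation=cv2.INTER_CUBIC))
E
```

```text
time 19.65
ee_pos [0.5624 0.0211 0.1588]
tcp_rot [-0.2355  1.5594  0.2356]
ft_force [-0.5005  0.06   -2.6138]
torque [-0.1169 -0.0307 -0.0073]
grip_width 0.0088
joints [-0.2833  0.3545  0.216   1.8829 -0.094   0.9154  0.2772]
[[-1.500e-03 -2.955e-01  9.553e-01]
 [-1.000e-04  9.553e-01  2.955e-01]
 [-1.000e+00  3.000e-04 -1.400e-03]]
```

View pics/s10z.png

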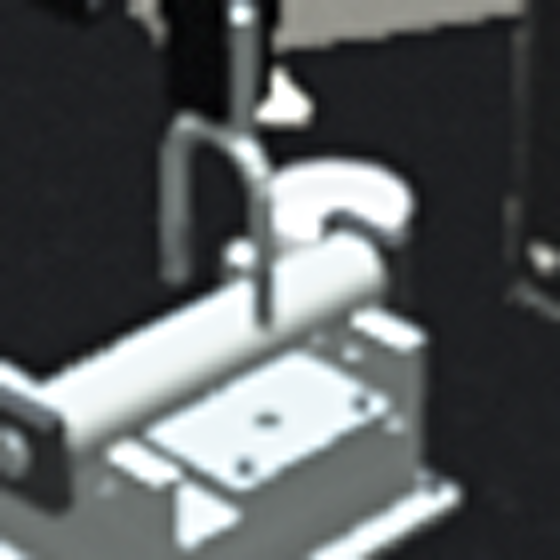

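View pics/w10z.png

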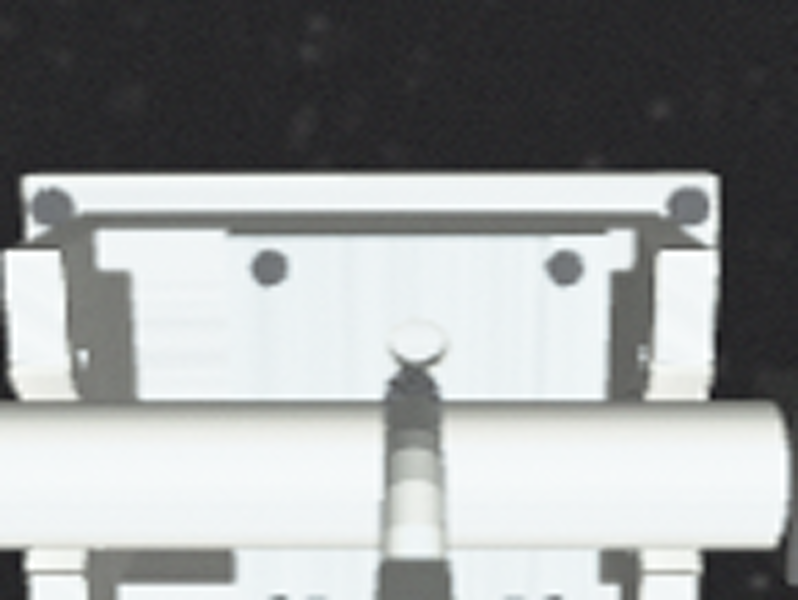

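```bash
cat > r.py <<'E'
from h import *
f=load('w10'); t=tf(f); q=lambda X,Y:((X+.5)/5.5-.5+250,(Y+.5)/5-.5+105)
zt=.1588-.0725
print('hole',t(*q(418,342),.052),'screws',[t(*q(*p),.052) for p in [(269,267),(565,267)]])
print('leg tip far',t(*q(412,363),zt+.004),t(*q(386,400),zt+.006),t(*q(439,400),zt+.006))
print('post axis',[t(*q(x,(403+548)/2),.072) for x in (100,700)])
S=load('s10');T=tf(S)
zc=lambda X,Y:((X+.5)/8-.5+300,(Y+.5)/8-.5+150)
print('scene tips',T(*zc(175,280),zt+.002),T(*zc(265,324),zt+.002),'hole',T(*zc(268,420),.052),'screws',T(*zc(246,467),.052),T(*zc(361,402),.052))
E
python3 r.py
```

```text
hole [10.73  2.12  0.15] screws [array([10.73,  3.59, -2.47]), array([10.73,  3.6 ,  2.73])]
leg tip far [6.9  2.57 0.05] [ 6.7   1.97 -0.34] [6.7  1.97 0.47]
post axis [array([ 8.73, -0.  , -5.24]), array([8.73, 0.02, 4.93])]
scene tips [ 7.1   2.03 -0.2 ] [ 7.1  -1.89 -0.01] hole [10.73 -1.97  0.04] screws [10.73 -3.36 -2.31] [10.73 -3.34  2.91]
```

Request:
move_arm(
  plan=[
    [0,-0.05,0.05,0],
    [0.5,0,0,0],
    [0.7,0,0,0],
    [0.7,0,0,0],
    [0.6,0,0,0],
    [0.3,0,0,0],
    [0,0,0,0],
    [0,0,0,0],
  ],
)

```text
time: 20.75
ee_pos: [0.5637, 0.0208, 0.1317]
tcp_rot: [-0.235, 1.557, 0.235]
ft_force: [0.1, -0.8, -0.4]
grip_width: 0.0088
```

```bash
python3 - <<'E'
from h import *
st()
for n in ['scene','wrist']: grab(n,n[0]+'11')
S=load('s11');f=load('w11')
cv2.imwrite('pics/s11z.png',cv2.resize(S['image'][150:220,300:370,::-1],None,fx=8,fy=8,interpolation=cv2.INTER_CUBIC))
cv2.imwrite('pics/w11z.png',cv2.resize(f['image'][75:195,250:395,::-1],None,fx=5.5,fy=5,interpolation=cv2.INTER_CUBIC))
E
```

```text
time 20.75
ee_pos [0.5637 0.0208 0.1317]
tcp_rot [-0.2354  1.5574  0.2355]
ft_force [ 0.0902 -0.7803 -0.3546]
torque [-0.054   0.0634  0.0224]
grip_width 0.0088
joints [-0.2763  0.3886  0.2101  1.9054 -0.1048  0.8574  0.2872]
[[ 5.000e-04 -2.955e-01  9.553e-01]
 [ 2.000e-04  9.553e-01  2.955e-01]
 [-1.000e+00 -0.000e+00  5.000e-04]]
```

View pics/s11z.png

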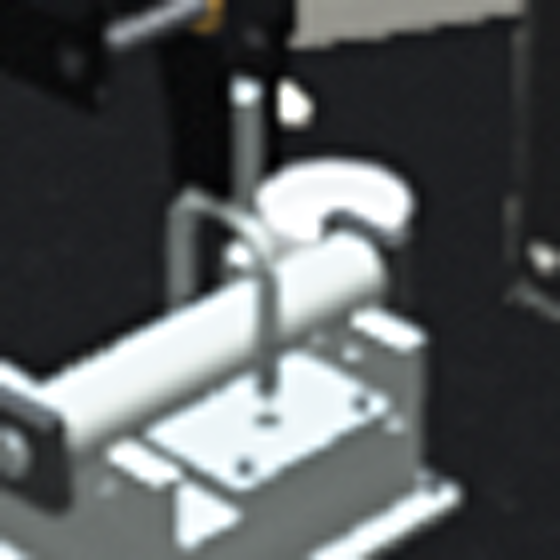

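View pics/w11z.png

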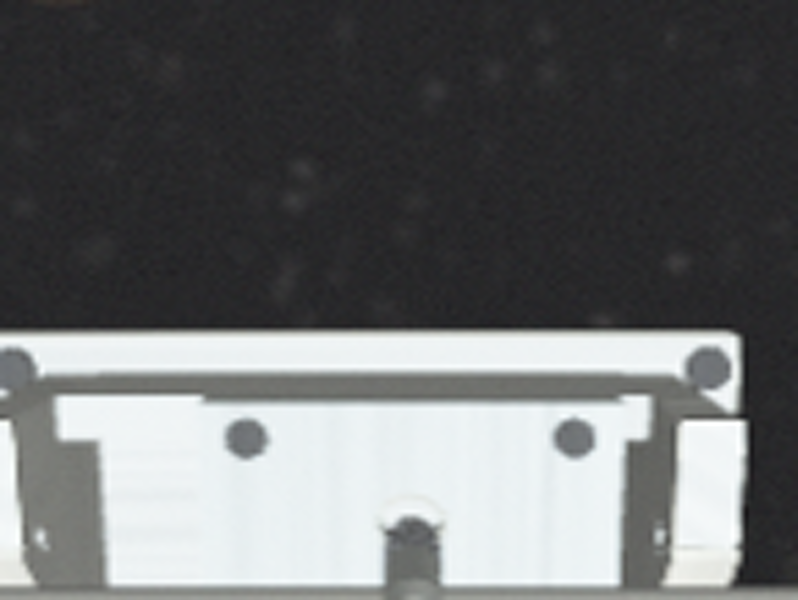

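```bash
cat > r.py <<'E'
from h import *
f=load('w11'); t=tf(f); q=lambda X,Y:((X+.5)/5.5-.5+250,(Y+.5)/5-.5+75)
zt=.1317-.0725
print('hole far edge',t(*q(412,497),.052),'L/R',t(*q(379,525),.052),t(*q(446,525),.052),'screws',[t(*q(*p),.052) for p in [(246,438),(574,438)]])
print('leg tip far',t(*q(412,515),zt+.004),t(*q(386,560),zt+.006),t(*q(439,560),zt+.006))
S=load('s11');T=tf(S)
zc=lambda X,Y:((X+.5)/8-.5+300,(Y+.5)/8-.5+150)
print('scene tip',T(*zc(268,394),zt+.002),'hole',T(*zc(268,420),.052),'screws',T(*zc(246,467),.052),T(*zc(361,402),.052))
E
python3 r.py
```

```text
hole far edge [7.98 2.6  0.07] L/R [ 7.98  2.09 -0.46] [7.98 2.09 0.62] screws [array([ 7.98,  3.64, -2.56]), array([7.98, 3.65, 2.63])]
leg tip far [6.86 2.53 0.07] [ 6.66  1.8  -0.33] [6.66 1.8  0.49]
scene tip [ 7.06 -1.83  0.04] hole [ 7.98 -1.91 -0.04] screws [ 7.98 -3.3  -2.39] [ 7.98 -3.29  2.82]
```

Request:
move_arm(
  plan=[
    [0,-0.07,-0.02,0],
    [0.2,0,0,0],
    [0.2,0,0,0],
    [0.1,0,0,0],
    [0,0,0,0],
  ],
)

```text
time: 21.48
ee_pos: [0.5635, 0.0201, 0.1264]
tcp_rot: [-0.235, 1.558, 0.236]
ft_force: [1.0, -0.2, -2.7]
grip_width: 0.0089
```

Request:
move_arm(
  plan=[
    [0.1,0,0,0],
    [0.1,0,0,0],
    [0,0,0,0],
  ],
)

```text
time: 21.85
ee_pos: [0.5635, 0.0201, 0.1244]
tcp_rot: [-0.235, 1.558, 0.236]
ft_force: [-0.7, -0.2, -2.5]
grip_width: 0.0086
```

Request:
move_arm(
  plan=[
    [0.1,0,0,0],
    [0.1,0,0,0],
    [0,0,0,0],
  ],
)

```text
time: 22.22
ee_pos: [0.5635, 0.0201, 0.1224]
tcp_rot: [-0.235, 1.558, 0.236]
ft_force: [0.2, 0.1, -1.7]
grip_width: 0.0087
```

Request:
move_arm(
  plan=[
    [0.1,0,0,0],
    [0.1,0,0,0],
    [0,0,0,0],
  ],
)

```text
time: 22.6
ee_pos: [0.5634, 0.0201, 0.1204]
tcp_rot: [-0.235, 1.558, 0.236]
ft_force: [-0.1, -0.0, -1.2]
grip_width: 0.0091
```

Request:
move_arm(
  plan=[
    [0.1,0,0,0],
    [0.1,0,0,0],
    [0,0,0,0],
  ],
)

```text
time: 22.98
ee_pos: [0.5634, 0.0201, 0.1184]
tcp_rot: [-0.235, 1.558, 0.236]
ft_force: [0.2, -0.8, -2.0]
grip_width: 0.0087
```

```bash
python3 - <<'E'
from h import *
st()
for n in ['scene']: grab(n,n[0]+'12')
S=load('s12')
cv2.imwrite('pics/s12z.png',cv2.resize(S['image'][150:220,300:370,::-1],None,fx=8,fy=8,interpolation=cv2.INTER_CUBIC))
E
```

```text
time 22.975
ee_pos [0.5634 0.0201 0.1184]
tcp_rot [-0.2354  1.5582  0.2356]
ft_force [ 0.1629 -0.7666 -1.9586]
torque [-0.0942  0.033  -0.0085]
grip_width 0.0087
joints [-0.2719  0.4057  0.2068  1.9165 -0.1101  0.8304  0.2931]
[[-3.000e-04 -2.956e-01  9.553e-01]
 [ 1.000e-04  9.553e-01  2.956e-01]
 [-1.000e+00  1.000e-04 -2.000e-04]]
```

View pics/s12z.png

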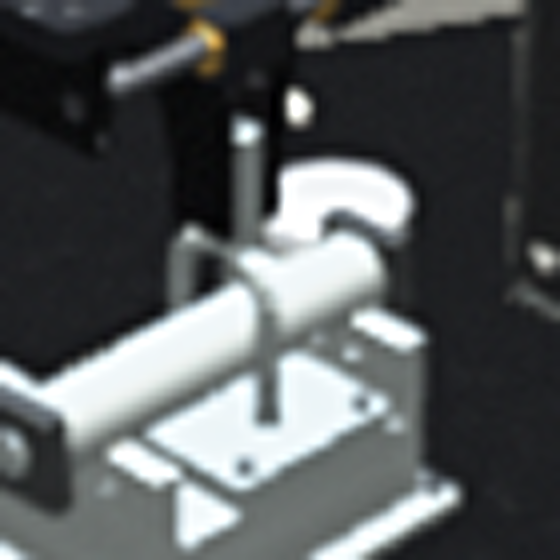

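Both legs are entering the holes with no contact force, so I'll continue down gently.

Request:
move_arm(
  plan=[
    [0.1,0,0,0],
    [0.1,0,0,0],
    [0.1,0,0,0],
    [0.1,0,0,0],
    [0,0,0,0],
  ],
)

```text
time: 23.65
ee_pos: [0.5635, 0.0201, 0.1144]
tcp_rot: [-0.235, 1.558, 0.236]
ft_force: [-0.6, 0.5, -1.8]
grip_width: 0.0088
```

Request:
move_arm(
  plan=[
    [0.1,0,0,0],
    [0.1,0,0,0],
    [0,0,0,0],
  ],
)

```text
time: 24.02
ee_pos: [0.5635, 0.0201, 0.1124]
tcp_rot: [-0.235, 1.558, 0.236]
ft_force: [0.1, 0.0, -1.2]
grip_width: 0.0087
```

Request:
move_arm(
  plan=[
    [0.1,0,0,0],
    [0.1,0,0,0],
    [0,0,0,0],
  ],
)

```text
time: 24.4
ee_pos: [0.5635, 0.0201, 0.1104]
tcp_rot: [-0.235, 1.558, 0.236]
ft_force: [0.1, -0.2, -1.2]
grip_width: 0.0089
```

Request:
move_arm(
  plan=[
    [0.1,0,0,0],
    [0.1,0,0,0],
    [0,0,0,0],
  ],
)

```text
time: 24.78
ee_pos: [0.5638, 0.0203, 0.1087]
tcp_rot: [-0.235, 1.557, 0.236]
ft_force: [0.8, 0.4, -0.2]
grip_width: 0.0088
```

Request:
move_arm(
  plan=[
    [0.1,0,0,0],
    [0.1,0,0,0],
    [0,0,0,0],
  ],
)

```text
time: 25.15
ee_pos: [0.5641, 0.0203, 0.1065]
tcp_rot: [-0.235, 1.557, 0.236]
ft_force: [0.6, 0.6, -0.0]
grip_width: 0.0084
```

Request:
move_arm(
  plan=[
    [0.1,0,0,0],
    [0.1,0,0,0],
    [0,0,0,0],
  ],
)

```text
time: 25.52
ee_pos: [0.5635, 0.0202, 0.1041]
tcp_rot: [-0.235, 1.558, 0.236]
ft_force: [1.3, 0.6, -1.5]
grip_width: 0.0089
```

Request:
move_arm(
  plan=[
    [0.1,0,0,0],
    [0.1,0,0,0],
    [0,0,0,0],
  ],
)

```text
time: 25.9
ee_pos: [0.563, 0.02, 0.1021]
tcp_rot: [-0.235, 1.559, 0.235]
ft_force: [-0.2, 1.6, -1.5]
grip_width: 0.0089
```

Request:
move_arm(
  plan=[
    [0.1,0,0,0],
    [0,0,0,0],
  ],
)

```text
time: 26.15
ee_pos: [0.5629, 0.02, 0.1011]
tcp_rot: [-0.235, 1.559, 0.236]
ft_force: [-1.3, 0.0, -1.3]
grip_width: 0.0087
```

Request:
move_arm(
  plan=[
    [0.1,0,0,0],
    [0,0,0,0],
  ],
)

```text
time: 26.4
ee_pos: [0.563, 0.02, 0.1002]
tcp_rot: [-0.235, 1.559, 0.236]
ft_force: [-0.5, -0.8, -2.4]
grip_width: 0.009
```

```bash
python3 - <<'E'
from h import *
st()
for n in ['scene']: grab(n,n[0]+'13')
S=load('s13')
cv2.imwrite('pics/s13z.png',cv2.resize(S['image'][150:220,300:370,::-1],None,fx=8,fy=8,interpolation=cv2.INTER_CUBIC))
E
```

```text
time 26.4
ee_pos [0.563  0.02   0.1002]
tcp_rot [-0.2354  1.559   0.2355]
ft_force [-0.4691 -0.834  -2.4033]
torque [0.0075 0.2598 0.0221]
grip_width 0.009
joints [-0.2671  0.43    0.2017  1.9305 -0.1175  0.7934  0.2994]
[[-1.100e-03 -2.955e-01  9.553e-01]
 [-1.000e-04  9.553e-01  2.955e-01]
 [-1.000e+00  3.000e-04 -1.100e-03]]
```

View pics/s13z.png

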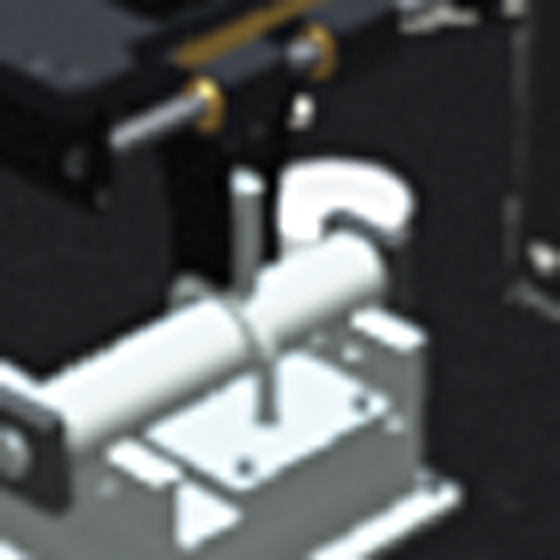

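Request:
move_arm(
  plan=[
    [0.05,0,0,0],
    [0,0,0,0],
  ],
)

```text
time: 26.7
ee_pos: [0.5632, 0.02, 0.0999]
tcp_rot: [-0.235, 1.559, 0.236]
ft_force: [-1.1, -0.3, -0.4]
grip_width: 0.0088
```

Request:
move_arm(
  plan=[
    [0.05,0,0,0],
    [0,0,0,0],
  ],
)

```text
time: 26.95
ee_pos: [0.5633, 0.02, 0.0997]
tcp_rot: [-0.235, 1.558, 0.236]
ft_force: [-2.4, -0.6, 1.3]
grip_width: 0.0088
```

Request:
move_arm(
  plan=[
    [0.05,0,0,0],
    [0,0,0,0],
  ],
)

```text
time: 27.2
ee_pos: [0.5634, 0.02, 0.0995]
tcp_rot: [-0.235, 1.558, 0.236]
ft_force: [-3.5, 0.1, 5.1]
grip_width: 0.009
```

Request:
move_arm(
  plan=[
    [0.05,0,0,0],
    [0,0,0,0],
  ],
)

```text
time: 27.45
ee_pos: [0.5634, 0.02, 0.0995]
tcp_rot: [-0.235, 1.558, 0.236]
ft_force: [-5.3, -0.0, 9.1]
grip_width: 0.0092
```

Request:
move_arm(
  plan=[
    [0.05,0,0,0],
    [0,0,0,0],
  ],
)

```text
time: 27.7
ee_pos: [0.5634, 0.02, 0.0994]
tcp_rot: [-0.235, 1.558, 0.236]
ft_force: [-4.9, -0.5, 10.6]
grip_width: 0.0088
```

Request:
move_arm(
  plan=[
    [0.05,0,0,0],
    [0,0,0,0],
  ],
)

```text
time: 27.95
ee_pos: [0.5635, 0.02, 0.0993]
tcp_rot: [-0.235, 1.558, 0.236]
ft_force: [-7.0, -1.0, 14.5]
grip_width: 0.0088
```

```bash
python3 - <<'E'
from h import *
st()
for n in ['scene']: grab(n,n[0]+'14')
S=load('s14')
cv2.imwrite('pics/s14z.png',cv2.resize(S['image'][150:220,300:370,::-1],None,fx=8,fy=8,interpolation=cv2.INTER_CUBIC))
E
```

```text
time 27.95
ee_pos [0.5635 0.02   0.0993]
tcp_rot [-0.2348  1.558   0.2358]
ft_force [-7.0098 -0.9554 14.4928]
torque [-0.1411  1.7129  0.0321]
grip_width 0.0088
joints [-0.2663  0.4313  0.2013  1.9308 -0.1187  0.7908  0.3005]
[[-1.000e-04 -2.953e-01  9.554e-01]
 [ 6.000e-04  9.554e-01  2.953e-01]
 [-1.000e+00  6.000e-04  0.000e+00]]
```

View pics/s14z.png

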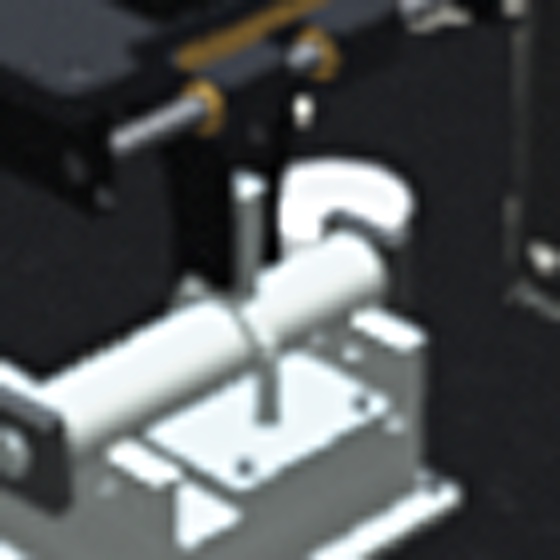

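The push has stalled at TCP 0.0993 with about 16 N net, so the bow is on the post. I'll ease off, open and retreat.

Request:
move_arm(
  plan=[
    [-0.1,0,0,0],
    [-0.08,0,0,0],
    [0,0,0,0],
  ],
)

```text
time: 28.38
ee_pos: [0.5634, 0.0201, 0.0995]
tcp_rot: [-0.235, 1.558, 0.236]
ft_force: [-3.9, -0.2, 5.7]
grip_width: 0.0089
```

Request:
move_arm(
  plan=[
    [0,0,0,0],
    [0,0,0,0],
    [0,0,0,0],
    [0,0,0,0],
  ],
  grip=3.0,
)

```text
time: 28.88
ee_pos: [0.5638, 0.0201, 0.0992]
tcp_rot: [-0.235, 1.558, 0.235]
ft_force: [-0.6, 0.4, -0.1]
grip_width: 0.0291
```

Request:
move_arm(
  plan=[
    [-0.5,0,0,0],
    [-1,0,0,0],
    [-2,0,0,0],
    [-3,0,0,0],
    [-3,0,0,0],
    [-2,0,0,0],
    [0,0,0,0],
  ],
)

```text
time: 29.75
ee_pos: [0.5648, 0.0201, 0.2166]
tcp_rot: [-0.235, 1.553, 0.235]
ft_force: [0.1, 0.5, -0.4]
grip_width: 0.0298
```

```bash
python3 - <<'E'
from h import *
st()
for n in ['scene','top','wrist']: grab(n,n[0]+'15')
S=load('s15')
cv2.imwrite('pics/s15z.png',cv2.resize(S['image'][130:230,270:370,::-1],None,fx=6,fy=6,interpolation=cv2.INTER_CUBIC))
E
```

```text
time 29.75
ee_pos [0.5648 0.0201 0.2166]
tcp_rot [-0.2352  1.5532  0.2353]
ft_force [ 0.0752  0.4655 -0.3919]
torque [-0.0886  0.0351 -0.028 ]
grip_width 0.0298
joints [-0.2928  0.2929  0.2272  1.8212 -0.0764  1.0312  0.264 ]
[[ 4.700e-03 -2.954e-01  9.553e-01]
 [ 8.000e-04  9.554e-01  2.954e-01]
 [-1.000e+00 -6.000e-04  4.700e-03]]
```

View pics/s15z.png

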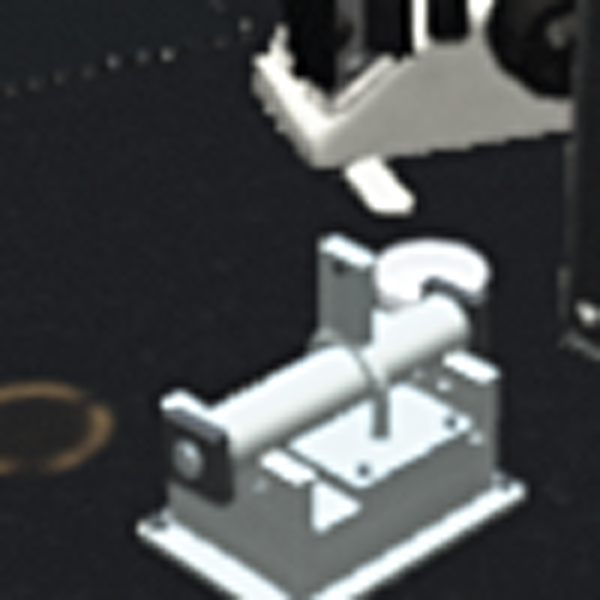

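View pics/w15.png

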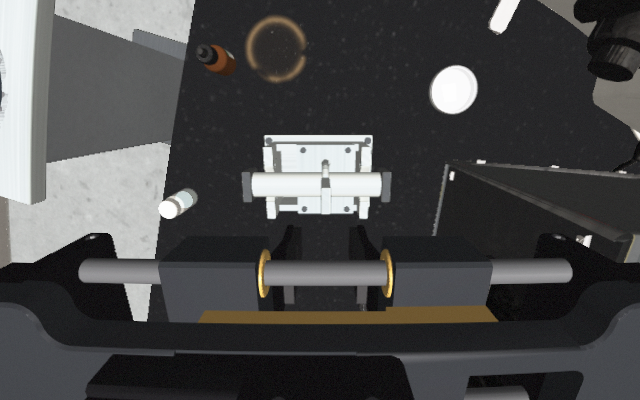

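```bash
python3 - <<'E'
from h import *
f=load('w15');S=load('s15')
cv2.imwrite('pics/w15z.png',cv2.resize(f['image'][150:225,290:365,::-1],None,fx=7,fy=7,interpolation=cv2.INTER_CUBIC))
cv2.imwrite('pics/s15y.png',cv2.resize(S['image'][160:220,310:360,::-1],None,fx=10,fy=10,interpolation=cv2.INTER_CUBIC))
E
```

```text
(no output)
```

View pics/w15z.png

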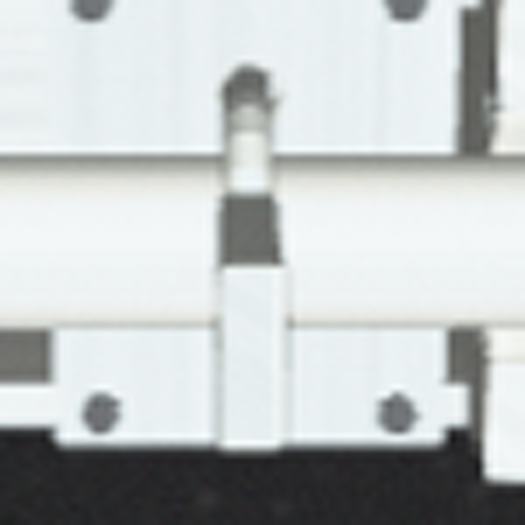

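View pics/s15y.png

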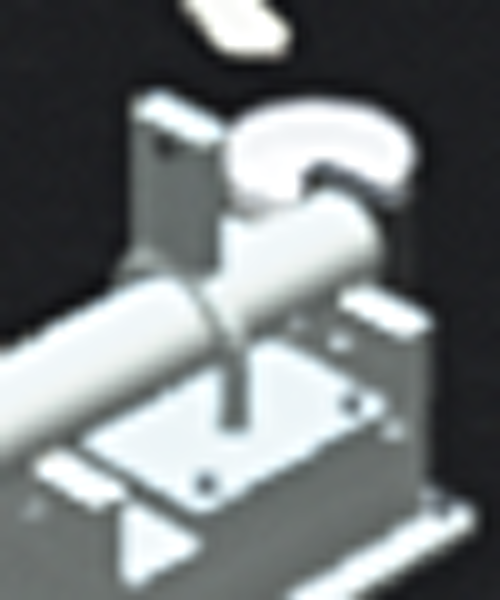

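```bash
python3 - <<'E'
from h import *
f=load('w15');S=load('s15')
w=lambda X,Y:((X+.5)/7-.5+290,(Y+.5)/7-.5+150); c=lambda X,Y:((X+.5)/10-.5+310,(Y+.5)/10-.5+160)
def tri(p,q):
    o1,d1=ray(f,p);o2,d2=ray(S,q);s=np.linalg.lstsq(np.c_[d1,-d2],o2-o1,rcond=None)[0]
    return (o1+d1*s[0]+o2+d2*s[1])/2, np.linalg.norm(o1+d1*s[0]-o2-d2*s[1])
# tab top centre
print('tab top centre',tri(w(252,357),c(179,118)))
# reference: screw (y+... near) at z .052: wrist lower-right screw = bracket -y,+x
print('ref screw z .052',tri(w(397,413),c(351,403)),tri(w(100,413),c(207,484)))
R=.295; b=np.array([.5537,.0185]); P=tri(w(252,357),c(179,118))[0][:2]-b
print('tab in bracket xy',P@[np.cos(R),np.sin(R)],P@[-np.sin(R),np.cos(R)])
T0=load('top0');T=load('t15'); d=cv2.absdiff(T0['image'],T['image']).max(2)
for n,(u,v) in dict(dish=(257,147),bottle=(278,258),vial=(356,262),cap=(385,140)).items(): print(n,d[v-10:v+11,u-12:u+13].max())
E
```

```text
tab top centre (array([0.56397134, 0.02207996, 0.13398114]), np.float64(0.0008521336736590076))
ref screw z .052 (array([ 0.59914181, -0.00447884,  0.05365892]), np.float64(0.00010810760957820774)) (array([ 0.54964577, -0.01981519,  0.0536096 ]), np.float64(0.0003171122963640921))
tab in bracket xy 0.010868473647774725 0.00043902744669780807
dish 171
bottle 128
vial 189
cap 12
```

```bash
python3 - <<'E'
from h import *
a=load('top0')['image'];b=load('t15')['image']
cv2.imwrite('pics/cmp.png',np.vstack([cv2.resize(x[120:280,230:400,::-1],None,fx=3.5,fy=1.85*1) if 0 else cv2.resize(x[120:280,230:400,::-1],None,fx=1.8,fy=1.8) for x in (a,b)]))
E
```

```text
(no output)
```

View pics/cmp.png

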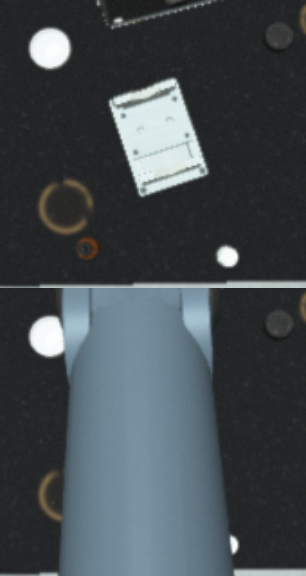

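The top-view differences are only the arm blocking the view. The wrist and scene pictures show the bystanders still standing in place, so I'll hand in.

```bash
python3 - <<'E'
from h import *
a=load('scene0')['image'];b=load('s15')['image'];d=cv2.absdiff(a,b).max(2)
for n,(u,v) in dict(dish=(350,177),bottle=(256,203),vial=(278,245),cap=(408,236)).items(): print(n,d[v-9:v+10,u-7:u+8].max())
print(robot.job_done())
E
```

```text
dish 208
bottle 5
vial 4
cap 5
the job is handed in; nothing more can be done
None
```

The post is seated in both V-notches, the U-bolt is pushed home over it, both are released, and the job is handed in (last state reading at 29.75 s of the 72 s). The hand-in gives no verdict.

**What I did**
- **Post:** I laid it into the notches and let go. A wrist picture put its middle about 1 mm from the bracket's centre and its yaw within 0.01 rad of the bracket's.
- **U-bolt:** I lined its legs up with the plate holes in the wrist and scene cameras. The holes sit about +10 mm along the post. The legs went in with no noticeable contact force, so no search was needed.
- **Push home:** The push stopped at a TCP height of 0.0993 m, with about 16 N net on the wrist. That puts the U-bolt's origin at about z = 27 mm. I then eased off, opened the gripper and raised it about 12 cm clear.

**Last checks**
- **Height:** Triangulating the tab top gave 134.0 mm, against 134 mm expected when home. Two plate screws triangulated the same way read about 1.6 mm too high, so the true height may be a millimetre or two lower.
- **Position:** The tab is at about x = +10.9 mm and y = +0.4 mm in the bracket's frame.
- **Bystanders:** The bottle, vial and cap are unchanged in the scene picture.
- **Dish (check failed):** The before-and-after comparison of the dish did not pass. In the scene view the post and tab now partly cover it. In the top view, where the arm covers most of the area, it looks the same, as it does in the wrist view.
- **Ball grip not felt:** I never felt a clear push of a few newtons from the sprung balls on the way down. The U-bolt being home rests on the stall and the height check.

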